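# Stack the heel blanks in the gluing jig, pressing each one flat

## Robot

A 6-joint arm with a two-finger parallel gripper is mounted at the origin on the work surface. World frame = base frame: x ahead of the robot, y to its left, z up, the work surface at z = 0. Lengths are in mm, angles in rad, forces in N, time in s.
With the tool pointing down it reaches from about 275 to 750 mm from the base axis. Payload 10.2 kg.
Tool frame: the origin (TCP) lies midway between the tips of the shut fingers; the grasp point (between the pads) lies grip_depth behind it (grip_depth is the distance from the TCP to the grasp point, in mm); z points along the fingers, y is the line along which they close (so a half turn about z gives the same grasp; the last joint's range is limited). The gripper opens to 85 mm and grips with 20 to 120 N. Pads are 22 mm wide; open, the fingers measure 114 mm over their backs; the gripper's body (76 mm by 85 mm) begins 54 mm behind the grasp point. The pads swing forward as they close: fully open they stand 13 mm farther back than shut.
Start: joints at [0.902, 0.313, 1.498, -0, 1.331, -0.223], TCP at [226.382, 473.69, 196.994] pointing down, gripper open.
Joint ranges: [-2.94, 2.94], [-0.97, 2.17], [0.19, 2.56], [-1.23, 4.37], [0.02, 3.11], [-2.88, 2.88]. Speed limits (rad/s): [2.39, 2.39, 3.01, 3.14, 3.14, 3.14].

## Interface

Orientations are given as a unit quaternion [w, x, y, z].
In Python, from rig import * gives the robot as it stands.
- The arm moves only by the tool servo_tool, never from a script. Its argument "commands" is a list of rows, each a list of 3 entries, a list of its own where there are three numbers: the gripper command: -1 is fully open, 1 is shut, values between are in proportion, then the shift along the tool's x, y, z in m, then the turn, a rotation vector about the tool's x, y, z in units of 6 degrees (1.0 is 6 degrees). In form: [[grip, [dx, dy, dz], [ax, ay, az]], ...]. A call has 1 to 10 rows; each row shifts and turns the commanded pose from where the row before left it, along the tool's axes as they then stand; what a row does not reach is not made up. A row lasts 1/12 s, in which the tool goes at most 41.7 mm and 7.16 degrees, less where a joint would pass 70% of its speed; a pose out of reach is approached as far as the arm can. A call is refused whole if a number of a shift passes 0.0417 or a number of a turn 1, either way. A call with a gripper value outside its range is refused whole. The fingers move at their own pace and stop on an object; "squeeze" is the grip in N (left out, the last holds). Time passes only in rows, so rows that do not move let the fingers close. It gives the time, the measured TCP pose, the force, the opening and the grip force at its end, in the units of the state.
- sense(): the state, without advancing time (a new reading comes with each control period).
- capture(name): name is "side" or "top"; returns a dict with "pixels" (480x640x3 uint8, red, green, blue), "z_map" (480x640 float32, mm along the optical axis (not along the pixel's ray), 0 where there is no reading), "fx", "fy", "cx", "cy" (pixels), "rvec" (rotation vector, rad) and "tvec" (3), from world to camera coordinates, as OpenCV has them. Camera axes: x right, y down, z forward; pixel columns grow to the right and rows downward; lengths in mm; the calibration is good to about 2 mm. A picture is of the moment at which its call begins.
- finish_job(): hands the job in; it is judged then, once.
The state is a dict: "time_s": time; "joints": joint angles; "dq": joint speeds; "tau": joint torques, N m; "eef_pos": TCP position; "ee_rot": TCP orientation; "force": force on the tool from outside, world axes, zero at the start; "wrist_torque": the same for the moment, N m; "grip_width": opening from 0.0 (shut) to 1.0 (fully open); "grip_force": force on a finger pad.
Only numpy, scipy, OpenCV 4.12 (cv2) and the standard library are available. Lean on these libraries where they do the work, as an engineer would, in place of code of your own. Each camera call takes 0.05 s, during which the arm holds its last target. There are 200 camera calls.

## Task

Build the stepped heel stack in the gluing jig: the long blank already lies on the jig's bed, the middle one goes on it and the short one on top, each lengthwise on the centreline with one end up against the jig's end stop. Every blank stands proud on two stiff foot strips, so before adding the next one press each down from above (first the long one) with a firm, steady 12 to 20 N over its strips until you feel it lie flat, wood on wood; never push harder than 45 N. Leave the other things on the bench where they are.

Things in the scene. Friction and masses are not known exactly. Their poses are not given: they have to be found in the camera images.
- jig_stop (a point): Foot of the gluing jig's end stop: where the stop's inner face meets the bed, on the bed's centreline, at bed height (30 mm above the bench). x points along the bed towards and through the stop (the stack lies on the -x side), z up. The aluminium stop is 56 mm wide, 16 mm thick and 46 mm higher than the bed.
- jig: The whole jig, fixed to the bench; origin on the bench, 80 mm on the -x side of the stop's inner face; x along the bed towards the stop. The dark wooden bed is 180 mm long and 44 mm wide, narrower than the blanks, so fingers can reach down past it on both sides, as far as the 210 x 90 mm base flange, whose top is 20 mm below the bed.
- long_blank_center (a point): Centre (half-way up) of the long blank: a plain pale hardwood block 150 long x 50 wide x 18 mm thick, at first on the jig's bed about 2 mm from the stop. x along its length, z up. Two steel foot strips (8 mm along x, 32 mm across) lie 52 mm either side of its middle and stand out 4 to 8 mm below its underside, by unlike amounts. Either end may face the stop.
- middle_blank_center (a point): Centre (half-way up) of the middle blank: a plain pale hardwood block 125 long x 50 wide x 18 mm thick, at first level on two sticks, underside 16 mm above the bench. x along its length, z up. Two steel foot strips (8 mm along x, 32 mm across) lie 44 mm either side of its middle and stand out 4 to 8 mm below its underside, by unlike amounts. Either end may face the stop.
- short_blank_center (a point): Centre (half-way up) of the short blank: a plain pale hardwood block 100 long x 50 wide x 18 mm thick, at first level on two sticks, underside 16 mm above the bench. x along its length, z up. Two steel foot strips (8 mm along x, 32 mm across) lie 33 mm either side of its middle and stand out 4 to 8 mm below its underside, by unlike amounts. Either end may face the stop.
- long_blank: The long blank; origin at the middle of its underside. Behaviour of all blanks: each foot strip slides stiffly and stays where it is left; it gives way, into the wood, under 7 to 9 N (not under the weight of the blanks, 0.06 to 0.15 kg each). When both strips are in, wood meets wood and the resistance rises sharply.
- middle_blank: The middle blank; origin at the middle of its underside. The two sticks under it are 12 mm wide, 44 mm long across the blank, 17 mm either side of its middle, fixed: the blank overhangs them by 3 mm on each side.
- short_blank: The short blank; origin at the middle of its underside; on sticks like those of the middle one.
- glue: Bystander: white glue bottle, 56 mm across, 150 mm tall, origin under its middle.
- tin: Bystander: round tin, 76 mm across, 70 mm tall, origin under its middle.
- water: Bystander: clear water bottle, 68 mm across, 210 mm tall, origin under its middle.
- screwdriver: Bystander: screwdriver, 170 mm long, lying along its x.
- plane: Bystander: small wooden hand plane, 150 x 46 mm, about 70 mm tall, x along it, origin under its middle.
- offcut: Bystander: brown wood offcut 110 x 40 x 22 mm, x along it, origin under its middle.
- bridge_block: Bystander: dark wood bridge blank 75 x 30 x 14 mm, x along it, origin under its middle.
There are look-alikes about, which are no part of the job. What is shaped like the long_blank but blue is not meant. Leave any green look-alike of the short_blank alone.

How it is judged (in metres and radians):
On the way, in this order (a step that is already met when the one before it is completed fails the run):
1. the long blank is pressed with at least 9.5 N and lies flat on the bed (z of long_blank_center in the frame of jig_stop between 0.005 and 0.0103 m and angle between long_blank_center's own z axis and vertical below 0.014 rad and x of long_blank_center in the frame of jig_stop between -0.085 and -0.071 m and y of long_blank_center in the frame of jig_stop between -0.008 and 0.008 m and angle between the x axis of long_blank_center and the x axis of jig_stop, either way round below 0.1 rad and contact force between jig and long_blank above 9.5 N), for 0.1 s.
2. the middle blank is pressed with at least 9.5 N and lies flat on the long one, in place (z of middle_blank_center in the frame of jig_stop between 0.023 and 0.0283 m and angle between middle_blank_center's own z axis and vertical below 0.014 rad and x of middle_blank_center in the frame of jig_stop between -0.0725 and -0.0585 m and y of middle_blank_center in the frame of jig_stop between -0.008 and 0.008 m and angle between the x axis of middle_blank_center and the x axis of jig_stop, either way round below 0.1 rad and contact force between long_blank and middle_blank above 9.5 N), for 0.1 s.
3. the short blank is pressed with at least 9.5 N and lies flat on the middle one, in place (z of short_blank_center in the frame of jig_stop between 0.041 and 0.0463 m and angle between short_blank_center's own z axis and vertical below 0.014 rad and x of short_blank_center in the frame of jig_stop between -0.06 and -0.046 m and y of short_blank_center in the frame of jig_stop between -0.008 and 0.008 m and angle between the x axis of short_blank_center and the x axis of jig_stop, either way round below 0.1 rad and contact force between middle_blank and short_blank above 9.5 N), for 0.1 s.
At the end, for the whole second after the job is handed in: Long, middle and short blank lie at rest in the jig, stacked in that order from below, each flat (within 1.3 mm of its flush height, tilt under 0.014 rad), its end within 10 mm of the stop, its middle within 8 mm of the centreline and its length within 0.1 rad of the bed's (z of long_blank_center in the frame of jig_stop between 0.005 and 0.0103 m and angle between each of long_blank_center, middle_blank_center, short_blank_center's own z axis and vertical below 0.014 rad and x of long_blank_center in the frame of jig_stop between -0.085 and -0.071 m and y of long_blank_center in the frame of jig_stop between -0.008 and 0.008 m and angle between the x axis of each of long_blank_center, middle_blank_center, short_blank_center and the x axis of jig_stop, either way round below 0.1 rad and z of middle_blank_center in the frame of jig_stop between 0.023 and 0.0283 m and x of middle_blank_center in the frame of jig_stop between -0.0725 and -0.0585 m and y of middle_blank_center in the frame of jig_stop between -0.008 and 0.008 m and z of short_blank_center in the frame of jig_stop between 0.041 and 0.0463 m and x of short_blank_center in the frame of jig_stop between -0.06 and -0.046 m and y of short_blank_center in the frame of jig_stop between -0.008 and 0.008 m and linear speed of each of long_blank, middle_blank, short_blank below 0.01 m/s); the robot touches nothing.
It fails at once if the middle blank was laid on the long one before that lay flat (contact force between middle_blank and long_blank above 0.2 N and (z of long_blank_center in the frame of jig_stop above 0.0107 m or angle between long_blank_center's own z axis and vertical above 0.02 rad)).
It fails at once if the short blank was laid on the middle one before that lay flat (contact force between short_blank and middle_blank above 0.2 N and (z of middle_blank_center in the frame of jig_stop above 0.0287 m or angle between middle_blank_center's own z axis and vertical above 0.02 rad)).
It fails at once if the stack was crushed: over 65 N on the bed, some 45 N of push plus the strips' own grip (contact force between jig and long_blank above 65 N).
It fails at once if a bystander was moved by more than 25 mm (distance of any of glue, tin, screwdriver, plane, offcut, bridge_block, water from where it was at the start of the episode above 0.025 m).
It also fails if it takes over 72 s, if anything falls off the work surface, if the arm or the gripper's body presses on something with over 40 N, if the wrist force passes 120 N, or if a joint passes its speed limit or range.

## Working session

There is one attempt and no reset: what is moved stays moved. The work goes in short steps, Python scripts to look and compute and a tool call to move; the robot and the scene stay as the last step left them, time stands still between calls to the robot, and variables do not carry over. Pictures are saved under pics/ and viewed, at most 10 in all, crops included, and the job is handed in when it is done.

Besides the shell and the picture viewer there is one more tool, called after ">>>" in YAML: its name, and indented under it one key for each argument. servo_tool: Moves the arm, as the interface text tells. Its arguments: {"type":"object","properties":{"commands":{"type":"array"},"squeeze":{"type":"number"}},"required":["commands"]}

```bash
ls; mkdir -p pics; python3 - <<'E'
from rig import *
import cv2,numpy as np,pickle
s=sense(); print(s)
for n in("side","top"):
    c=capture(n); pickle.dump(c,open(f"{n}0.pkl","wb")); cv2.imwrite(f"pics/{n}0.png",c["pixels"][:,:,::-1])
    R=cv2.Rodrigues(np.array(c["rvec"],float))[0]; print(n,c["fx"],c["cx"],c["cy"],-R.T@np.array(c["tvec"],float).ravel(),R[2])
E
```

```text
pics
{'time_s': 0.0, 'joints': array([ 9.01621375e-01,  3.13432315e-01,  1.49846171e+00,  5.84491121e-06,
        1.33103063e+00, -2.23376532e-01]), 'dq': array([-0.00184409,  0.00096455, -0.00048326,  0.00052331,  0.00016087,
       -0.00153697]), 'tau': array([ 3.60696977e-04, -4.12265933e+01, -2.59744227e+01, -1.62246470e-04,
        4.15599294e-03, -1.31421214e-05]), 'eef_pos': array([226.16431438, 473.43453691, 196.43489819]), 'ee_rot': array([-2.90013077e-04,  2.21058663e-01,  9.75260285e-01, -5.99549623e-04]), 'force': array([-0.5196362 , -0.13925982, -0.78111487]), 'wrist_torque': array([-0.04927241, -0.03155598, -0.03547712]), 'grip_force': 0.0, 'grip_width': 1.0039187474081925}
side 605.128713882718 311.52804485287635 243.0968589743626 [ 307.95272274  986.06936135 1206.23293701] [ 0.17068854 -0.6407798  -0.74850964]
top 494.12525565554824 313.5799685495554 238.84488725981197 [ 383.68229667   12.50046529 1196.54013086] [ 0.16727694  0.0085722  -0.98587268]
```

View pics/top0.png

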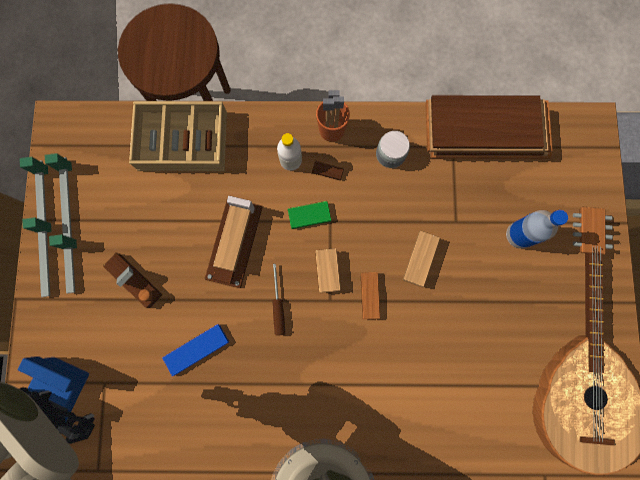

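View pics/side0.png

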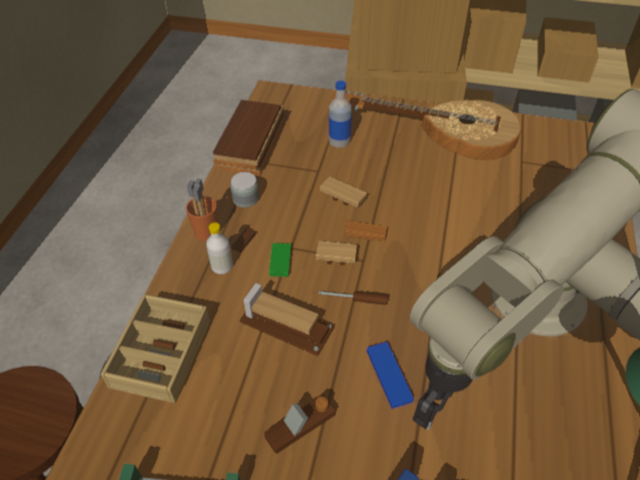

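Top view: the jig with the long blank is at about (237,238), stop at the upper end (240,202). The pale blanks on sticks are at (328,271), which looks short, and (426,260), which looks longer. The brown offcut is at (372,296), the green look-alike at (310,215) and the blue one at (197,350). In the side view the same pale blanks are at (337,252) and (344,192), with the jig blank at (288,311). Next I'll measure them in both views and make an enlarged crop.

```bash
cat > h.py <<'E'
import numpy as np,cv2,pickle
from scipy.spatial.transform import Rotation as Ro
def cam(c):
    R=cv2.Rodrigues(np.array(c["rvec"],float))[0]; t=np.array(c["tvec"],float).ravel(); return R,-R.T@t
def rays(c,uv):
    R,o=cam(c); uv=np.atleast_2d(np.asarray(uv,float))
    d=np.c_[(uv[:,0]-c["cx"])/c["fx"],(uv[:,1]-c["cy"])/c["fy"],np.ones(len(uv))]@R; return o,d
def onz(c,uv,z):
    o,d=rays(c,uv); return o+d*((z-o[2])/d[:,2])[:,None]
def cloud(c):
    v,u=np.mgrid[:480,:640]; o,d=rays(c,np.c_[u.ravel(),v.ravel()])
    return (o+d*c["z_map"].reshape(-1,1)).reshape(480,640,3)
def blob(c,box,zr,pale=True):
    """mask in the box of pale pixels whose depth height is in zr -> rect on median plane"""
    P=cloud(c); hsv=cv2.cvtColor(c["pixels"],cv2.COLOR_RGB2HSV); u0,v0,u1,v1=box
    m=np.zeros((480,640),np.uint8); m[v0:v1,u0:u1]=255
    m[(P[...,2]<zr[0])|(P[...,2]>zr[1])|(c["z_map"]==0)]=0
    if pale: m[(hsv[...,2]<110)]=0
    n,l,st,_=cv2.connectedComponentsWithStats(m); k=1+np.argmax(st[1:,4]); mm=l==k
    z=np.median(P[mm][:,2]); 
    q=onz(c,np.argwhere(mm)[:,::-1],z)[:,:2].astype(np.float32)
    (cx,cy),(w,h),a=cv2.minAreaRect(q); 
    if w<h: w,h,a=h,w,a+90
    a=(a+90)%180-90
    return dict(c=(round(cx,1),round(cy,1)),size=(round(w,1),round(h,1)),a=round(a,1),z=round(float(z),1),n=int(mm.sum()),hsv=np.median(hsv[mm],0),mean=q.mean(0))
E
python3 - <<'E'
from h import *
T=pickle.load(open("top0.pkl","rb"));S=pickle.load(open("side0.pkl","rb"))
for n,bt,bs,zr in(("long",(195,180,275,300),(235,270,345,360),(40,66)),("short",(305,235,352,305),(305,235,365,270),(26,45)),("mid",(395,220,455,300),(310,170,375,212),(26,45)),("stop",(195,180,275,300),(235,270,345,360),(67,90)),("offcut",(355,262,390,330),(340,218,392,245),(12,40))):
    for k,c,b in(("T",T,bt),("S",S,bs)):
        try: print(n,k,blob(c,b,zr))
        except Exception as e: print(n,k,e)
im=cv2.resize(T["pixels"][185:335,190:450,::-1],None,fx=3,fy=3,interpolation=cv2.INTER_CUBIC); cv2.imwrite("pics/crop.png",im)
E
```

```text
long T {'c': (580.5, 216.1), 'size': (150.4, 49.4), 'a': -13.7, 'z': 53.9, 'n': 1318, 'hsv': array([ 15., 132., 194.]), 'mean': array([579.72504, 216.34282], dtype=float32)}
long S {'c': (592.6, 219.5), 'size': (172.0, 62.2), 'a': -11.1, 'z': 54.3, 'n': 1373, 'hsv': array([ 17., 126., 156.]), 'mean': array([583.8339 , 221.39574], dtype=float32)}
short T {'c': (507.6, -10.3), 'size': (100.0, 49.9), 'a': 5.5, 'z': 33.7, 'n': 881, 'hsv': array([ 15., 132., 199.]), 'mean': array([507.26843 , -10.308018], dtype=float32)}
short S {'c': (507.9, -5.4), 'size': (99.8, 58.4), 'a': 6.1, 'z': 34.1, 'n': 649, 'hsv': array([ 17., 126., 160.]), 'mean': array([507.93033  ,  -6.1735144], dtype=float32)}
mid T {'c': (536.6, -232.0), 'size': (126.3, 50.6), 'a': -20.0, 'z': 33.6, 'n': 1123, 'hsv': array([ 15., 132., 195.]), 'mean': array([ 536.1204 , -232.31961], dtype=float32)}
mid S {'c': (538.2, -227.9), 'size': (125.2, 59.1), 'a': -20.4, 'z': 34.0, 'n': 627, 'hsv': array([ 17., 126., 156.]), 'mean': array([ 537.57245, -228.36009], dtype=float32)}
stop T {'c': (662.4, 198.3), 'size': (54.4, 17.3), 'a': 75.9, 'z': 75.4, 'n': 166, 'hsv': array([  8.,  24., 214.]), 'mean': array([662.47095, 198.17462], dtype=float32)}
stop S {'c': (664.1, 202.4), 'size': (60.8, 16.7), 'a': 77.3, 'z': 76.1, 'n': 146, 'hsv': array([ 14.,  21., 165.]), 'mean': array([663.84064, 202.20888], dtype=float32)}
offcut T {'c': (449.5, -111.1), 'size': (109.0, 39.8), 'a': 1.6, 'z': 21.5, 'n': 785, 'hsv': array([ 12., 175., 166.]), 'mean': array([ 449.18488, -111.16905], dtype=float32)}
offcut S {'c': (450.6, -104.5), 'size': (108.9, 52.5), 'a': 2.1, 'z': 21.8, 'n': 550, 'hsv': array([ 14., 175., 138.]), 'mean': array([ 449.76294, -106.37202], dtype=float32)}
```

View pics/crop.png

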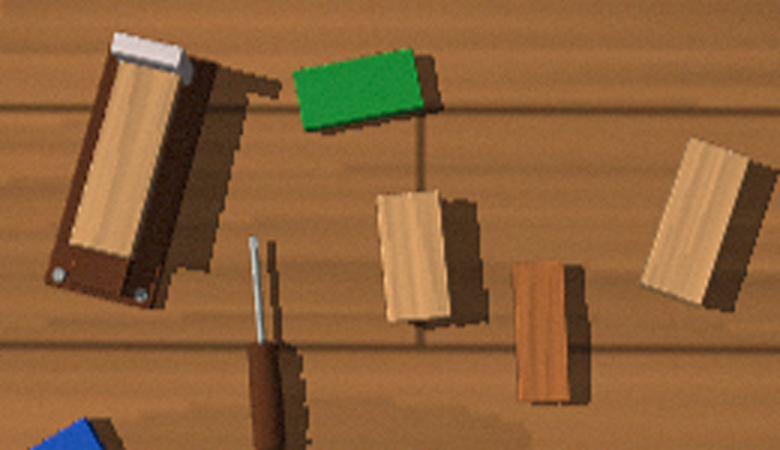

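The crop confirms the three pale blanks: 100 x 50 at top (328,271) is the short one, 126 x 50 at (426,260) the middle, and 150 x 49 in the jig the long. Tops at 34, 34 and 54 mm all agree with the text. The brown offcut, green and blue pieces are not meant. Next is the jig centreline and the first move.

```bash
cat >> h.py <<'E'
def go(x,y,z,yaw):
    """shift in tool axes (m) after first turning tool y to world angle yaw (deg); prints turn in units of 6deg"""
    from rig import sense
    s=sense(); w,a,b,c=s["ee_rot"]; R=Ro.from_quat([a,b,c,w]).as_matrix()
    cur=np.degrees(np.arctan2(R[1,1],R[0,1])); d=(yaw-cur+90)%180-90
    R2=R@Ro.from_euler("z",-d,degrees=True).as_matrix()
    sh=R2.T@(np.array([x,y,z])-s["eef_pos"])/1000
    print("t",round(s["time_s"],2),"pos",s["eef_pos"].round(1),"yaw",round(cur,2),"zaxis",R[:,2].round(3),"F",s["force"].round(1),"w",round(s["grip_width"],3))
    print("turn az units",round(-d/6,3),"shift m",sh.round(4))
E
python3 - <<'E'
import rig
from h import *
print([n for n in dir(rig) if not n.startswith("__")], getattr(rig,"grip_depth",None))
T=pickle.load(open("top0.pkl","rb")); P=cloud(T)
# flange/bed edges: dark pixels height 5..35 around jig
u=np.array([np.cos(np.radians(-14)),np.sin(np.radians(-14))]); v=np.array([-u[1],u[0]]); s=np.array([654.6,200.2])
for nm,zr,z in(("flange",(6,14),10),("bed",(26,34),30)):
    m=np.zeros((480,640),bool); m[185:300,195:275]=1; m&=(P[...,2]>zr[0])&(P[...,2]<zr[1])
    q=onz(T,np.argwhere(m)[:,::-1],z)[:,:2]; 
    (a,b),(w,h),an=cv2.minAreaRect(q.astype(np.float32)); r=q-s
    print(nm,m.sum(),a,b,w,h,an,"along",np.percentile(r@u,[1,99]),"across",np.percentile(r@v,[1,50,99]))
# long blank strip points: stop-centred
def pt(d,l=0): return s+d*u+l*v
for d in(-25,-77,-129): print(d,pt(d))
p=np.array([580.5,216.1])
go(*(p+52*u),120,76)
go(*(p+52*u),75,76)
E
```

```text
['PlanningError', 'capture', 'finish_job', 'grip_depth', 'sense'] 18.700000000000003
flange 1218 573.2890625 212.91148376464844 270.92926025390625 187.66114807128906 1.1285109519958496 along [-183.36910482   24.69926557] across [-65.91906865 -28.032139    44.46451815]
bed 222 575.0473022460938 216.10479736328125 45.07710266113281 196.04348754882812 74.83206939697266 along [-178.59669284   10.60969147] across [-27.16318293  -2.74405019  19.7778088 ]
-25 [630.34260684 206.24804739]
-77 [579.88722908 218.82798596]
-129 [529.43185131 231.40792453]
t 0.1 pos [226.2 473.5 196.5] yaw 64.45 zaxis [-0.001 -0.001 -1.   ] F [-0.3  0.2 -0.1] w 1.003
turn az units -1.924 shift m [-0.458  -0.1639  0.0765]
t 0.1 pos [226.2 473.5 196.5] yaw 64.45 zaxis [-0.001 -0.001 -1.   ] F [-0.3  0.2 -0.1] w 1.003
turn az units -1.924 shift m [-0.4581 -0.1639  0.1215]
```

>>> servo_tool:
  commands:
    - [1,[0,0,0],[0,0,-0.96]]
    - [1,[0,0,0],[0,0,-0.96]]
    - [1,[-0.038,-0.0137,0],[0,0,0]]
    - [1,[-0.038,-0.0137,0],[0,0,0]]
    - [1,[-0.038,-0.0137,0],[0,0,0]]
    - [1,[-0.038,-0.0137,0],[0,0,0]]
    - [1,[-0.038,-0.0137,0],[0,0,0]]
    - [1,[-0.038,-0.0137,0],[0,0,0]]
    - [1,[-0.038,-0.0137,0],[0,0,0]]
    - [1,[-0.038,-0.0137,0],[0,0,0]]
  squeeze: 40

```text
time_s: 0.93
eef_pos: [496.0, 292.2, 196.7]
ee_rot: [-0.0, 0.122, 0.993, -0.0]
force: [0.5, 1.0, -0.4]
grip_width: -0.003
grip_force: 0.0
```

>>> servo_tool:
  commands:
    - [1,[-0.038,-0.0137,0.015],[0,0,0]]
    - [1,[-0.038,-0.0137,0.015],[0,0,0]]
    - [1,[-0.038,-0.0137,0.02],[0,0,0]]
    - [1,[-0.038,-0.0137,0.02],[0,0,0]]
    - [1,[0,0,0.02],[0,0,0]]
    - [1,[0,0,0.02],[0,0,0]]
    - [1,[0,0,0.01],[0,0,0]]
    - [1,[0,0,0],[0,0,0]]

```text
time_s: 1.6
eef_pos: [620.2, 208.4, 78.3]
ee_rot: [-0.002, 0.122, 0.993, -0.001]
force: [-1.0, 0.6, -0.8]
grip_width: 0.002
grip_force: 0.0
```

```bash
python3 - <<'E'
from h import *
go(631,203.5,60,76)
E
```

```text
t 1.6 pos [620.2 208.4  78.3] yaw 75.98 zaxis [-0.005 -0.001 -1.   ] F [-1.   0.6 -0.8] w 0.002
turn az units -0.004 shift m [-0.0117 -0.0021  0.0182]
```

>>> servo_tool:
  commands:
    - [1,[-0.0117,-0.002,0.006],[0,0,0]]
    - [1,[0,0,0.006],[0,0,0]]
    - [1,[0,0,0.004],[0,0,0]]
    - [1,[0,0,0.002],[0,0,0]]
    - [1,[0,0,0.001],[0,0,0]]
    - [1,[0,0,0.001],[0,0,0]]
    - [1,[0,0,0],[0,0,0]]

```text
time_s: 2.18
eef_pos: [632.4, 204.0, 61.2]
ee_rot: [0.0, 0.122, 0.993, 0.0]
force: [-0.2, -0.1, -0.2]
grip_width: -0.005
grip_force: 0.0
```

>>> servo_tool:
  commands:
    - [1,[0,0,0.002],[0,0,0]]
    - [1,[0,0,0.001],[0,0,0]]
    - [1,[0,0,0.001],[0,0,0]]
    - [1,[0,0,0.001],[0,0,0]]
    - [1,[0,0,0],[0,0,0]]
    - [1,[0,0,0],[0,0,0]]

```text
time_s: 2.68
eef_pos: [632.5, 203.8, 56.0]
ee_rot: [-0.0, 0.122, 0.993, -0.0]
force: [0.4, 0.0, 0.6]
grip_width: -0.006
grip_force: 0.0
```

>>> servo_tool:
  commands:
    - [1,[0,0,0.001],[0,0,0]]
    - [1,[0,0,0.001],[0,0,0]]
    - [1,[0,0,0.0005],[0,0,0]]
    - [1,[0,0,0.0005],[0,0,0]]
    - [1,[0,0,0],[0,0,0]]

```text
time_s: 3.1
eef_pos: [632.5, 203.8, 52.9]
ee_rot: [-0.0, 0.122, 0.993, -0.0]
force: [-0.2, -0.8, -0.3]
grip_width: -0.002
grip_force: 0.0
```

>>> servo_tool:
  commands:
    - [1,[0,0,0.0005],[0,0,0]]
    - [1,[0,0,0.0005],[0,0,0]]
    - [1,[0,0,0.0005],[0,0,0]]
    - [1,[0,0,0],[0,0,0]]

```text
time_s: 3.43
eef_pos: [632.5, 203.8, 51.4]
ee_rot: [-0.0, 0.122, 0.993, -0.0]
force: [0.3, 0.3, -0.9]
grip_width: -0.001
grip_force: 0.0
```

>>> servo_tool:
  commands:
    - [1,[0,0,0.0005],[0,0,0]]
    - [1,[0,0,0.0005],[0,0,0]]
    - [1,[0,0,0.0005],[0,0,0]]
    - [1,[0,0,0],[0,0,0]]

```text
time_s: 3.77
eef_pos: [632.5, 203.8, 49.9]
ee_rot: [-0.0, 0.122, 0.993, -0.0]
force: [-0.1, -0.5, 0.2]
grip_width: -0.002
grip_force: 0.0
```

```bash
python3 - <<'E'
from rig import *
from h import *
for n in("top","side"):
    c=capture(n); P=cloud(c); 
    cv2.imwrite(f"pics/{n}1.png",c["pixels"][:,:,::-1])
    Q=P.reshape(-1,3); u=np.array([.9703,-.2419]);v=np.array([.2419,.9703]); r=Q[:,:2]-np.array([654.6,200.2])
    d=r@u;l=r@v
    print(n,[(k,np.round(np.median(Q[(abs(d-k)<5)&(abs(l+2)<20)&(Q[:,2]>40)&(Q[:,2]<62),2]),1)) for k in range(-145,0,10)])
im=cv2.imread("pics/side1.png")[230:380,220:420]; cv2.imwrite("pics/side1c.png",cv2.resize(im,None,fx=4,fy=4))
E
```

```text
top [(-145, np.float64(nan)), (-135, np.float64(nan)), (-125, np.float64(nan)), (-115, np.float64(nan)), (-105, np.float64(nan)), (-95, np.float64(nan)), (-85, np.float64(nan)), (-75, np.float64(nan)), (-65, np.float64(nan)), (-55, np.float64(nan)), (-45, np.float64(nan)), (-35, np.float64(nan)), (-25, np.float64(nan)), (-15, np.float64(nan)), (-5, np.float64(nan))]
side [(-145, np.float64(54.7)), (-135, np.float64(55.9)), (-125, np.float64(56.0)), (-115, np.float64(55.0)), (-105, np.float64(55.8)), (-95, np.float64(55.4)), (-85, np.float64(55.5)), (-75, np.float64(54.8)), (-65, np.float64(54.1)), (-55, np.float64(54.2)), (-45, np.float64(54.1)), (-35, np.float64(53.7)), (-25, np.float64(54.0)), (-15, np.float64(52.7)), (-5, np.float64(53.7))]
  return _methods._mean(a, axis=axis, dtype=dtype,
  ret = ret.dtype.type(ret / rcount)
```

View pics/side1c.png

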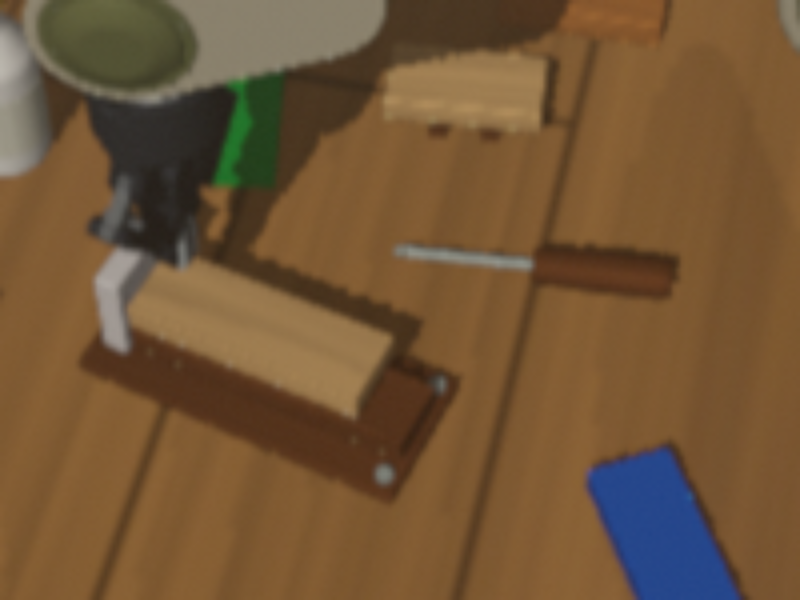

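```bash
python3 - <<'E'
from h import *
import pickle
S=pickle.load(open("side0.pkl","rb"))
u=np.array([.9703,-.2419]);v=np.array([.2419,.9703])
# crop pixels -> d,l at z=54: fingertip, blank corners (left-near, right-near, right-far, left-far)
for p in((185,262),(130,318),(358,415),(393,342),(205,258),(105,290),(150,250)):
    for z in (54,76):
        q=onz(S,[[220+p[0]/4,230+p[1]/4]],z)[0]; r=q[:2]-[654.6,200.2]; print(p,z,q.round(1),"d,l",(r@u).round(1),(r@v).round(1))
R,o=cam(S)
for P in([632.5,203.8,49.9],[632.5,203.8,100]):
    q=R@(np.array(P)-o); print("tcp px crop",((q[:2]/q[2]*S["fx"]+[S["cx"],S["cy"]]-[220,230])*4).round(0))
E
```

```text
(185, 262) 54 [635.4 184.7  54. ] d,l -14.9 -19.7
(185, 262) 76 [629.2 200.   76. ] d,l -24.6 -6.4
(130, 318) 54 [654.9 230.7  54. ] d,l -7.0 29.7
(130, 318) 76 [648.3 245.1  76. ] d,l -17.0 42.0
(358, 415) 54 [510.  264.8  54. ] d,l -156.0 27.7
(358, 415) 76 [506.1 278.5  76. ] d,l -163.0 40.1
(393, 342) 54 [502.3 212.1  54. ] d,l -150.6 -25.3
(393, 342) 76 [498.6 226.9  76. ] d,l -157.8 -11.8
(205, 258) 54 [624.7 179.1  54. ] d,l -23.9 -27.7
(205, 258) 76 [618.7 194.5  76. ] d,l -33.5 -14.2
(105, 290) 54 [675.3 214.9  54. ] d,l 16.5 19.3
(105, 290) 76 [668.3 229.6  76. ] d,l 6.2 31.9
(150, 250) 54 [658.2 180.9  54. ] d,l 8.2 -17.8
(150, 250) 76 [651.6 196.3  76. ] d,l -2.0 -4.5
tcp px crop [181. 293.]
tcp px crop [174. 241.]
```

```bash
python3 - <<'E'
from rig import *
from h import *
c=capture("side"); P=cloud(c)
for vv in range(284,308,1):
    print(vv,[tuple(P[vv,uu].round(0).astype(int)) for uu in (261,264,266,269)], c["pixels"][vv,265])
s=sense();print(s["eef_pos"],s["time_s"],s["force"])
E
```

```text
284 [(np.int64(630), np.int64(221), np.int64(146)), (np.int64(621), np.int64(225), np.int64(153)), (np.int64(622), np.int64(210), np.int64(135)), (np.int64(656), np.int64(108), np.int64(-5))] [41 35 30]
285 [(np.int64(632), np.int64(217), np.int64(137)), (np.int64(625), np.int64(217), np.int64(139)), (np.int64(621), np.int64(213), np.int64(135)), (np.int64(653), np.int64(115), np.int64(1))] [40 35 29]
286 [(np.int64(630), np.int64(221), np.int64(139)), (np.int64(625), np.int64(217), np.int64(135)), (np.int64(624), np.int64(208), np.int64(124)), (np.int64(653), np.int64(116), np.int64(-1))] [44 40 37]
287 [(np.int64(632), np.int64(218), np.int64(131)), (np.int64(625), np.int64(217), np.int64(132)), (np.int64(625), np.int64(206), np.int64(118)), (np.int64(651), np.int64(122), np.int64(3))] [50 46 42]
288 [(np.int64(630), np.int64(223), np.int64(134)), (np.int64(626), np.int64(216), np.int64(127)), (np.int64(624), np.int64(208), np.int64(117)), (np.int64(651), np.int64(121), np.int64(-2))] [57 54 50]
289 [(np.int64(628), np.int64(228), np.int64(137)), (np.int64(626), np.int64(217), np.i
[... 3158 characters left out ...]
114  73]
305 [(np.int64(640), np.int64(213), np.int64(52)), (np.int64(632), np.int64(213), np.int64(54)), (np.int64(629), np.int64(210), np.int64(52)), (np.int64(621), np.int64(210), np.int64(54))] [145 113  73]
306 [(np.int64(639), np.int64(217), np.int64(54)), (np.int64(632), np.int64(215), np.int64(55)), (np.int64(626), np.int64(216), np.int64(57)), (np.int64(620), np.int64(214), np.int64(57))] [149 117  75]
307 [(np.int64(638), np.int64(218), np.int64(52)), (np.int64(633), np.int64(214), np.int64(48)), (np.int64(626), np.int64(217), np.int64(55)), (np.int64(620), np.int64(215), np.int64(54))] [155 122  78]
[632.56753153 203.8221064   50.02780248] 3.9167 [0.44138969 0.1269141  0.62694838]
```

The side view shows the shut fingers at full-frame (266,297), ending about 25 mm above where the reported TCP would be. The wood below them is free at about 54 mm, so the true tips sit higher. I'll keep descending in small checked steps.

>>> servo_tool:
  commands:
    - [1,[0,0,0.003],[0,0,0]]
    - [1,[0,0,0.003],[0,0,0]]
    - [1,[0,0,0.003],[0,0,0]]
    - [1,[0,0,0.003],[0,0,0]]
    - [1,[0,0,0.001],[0,0,0]]
    - [1,[0,0,0],[0,0,0]]

```text
time_s: 4.42
eef_pos: [632.3, 203.8, 36.5]
ee_rot: [-0.0, 0.122, 0.993, -0.0]
force: [-0.2, -0.1, -0.2]
grip_width: 0.004
grip_force: 0.0
```

```bash
python3 - <<'E'
from rig import *
from h import *
c=capture("side"); P=cloud(c)
cv2.imwrite("pics/side2c.png",cv2.resize(c["pixels"][250:350,230:350,::-1],None,fx=6,fy=6,interpolation=cv2.INTER_CUBIC))
print(sense()["force"],sense()["eef_pos"])
E
```

```text
[-0.09898883  0.10513648  0.02671467] [632.44374113 203.7947416   36.79037969]
```

View pics/side2c.png

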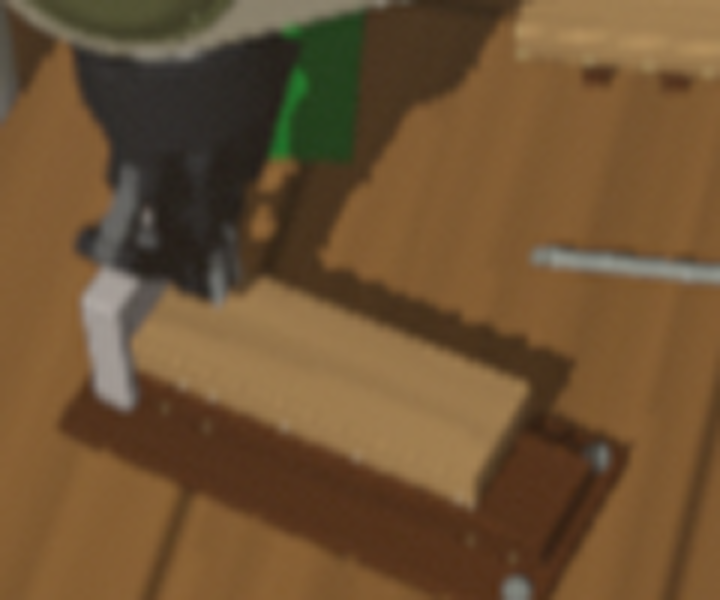

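The fingers end at about full-frame (266,299), which puts the tips about 10 mm above the wood. Descending on.

>>> servo_tool:
  commands:
    - [1,[0,0,0.002],[0,0,0]]
    - [1,[0,0,0.002],[0,0,0]]
    - [1,[0,0,0.001],[0,0,0]]
    - [1,[0,0,0.001],[0,0,0]]
    - [1,[0,0,0],[0,0,0]]

```text
time_s: 4.88
eef_pos: [632.4, 203.8, 30.7]
ee_rot: [-0.0, 0.122, 0.993, -0.0]
force: [0.1, 0.1, 0.5]
grip_width: -0.003
grip_force: 0.0
```

>>> servo_tool:
  commands:
    - [1,[0,0,0.0005],[0,0,0]]
    - [1,[0,0,0.0005],[0,0,0]]
    - [1,[0,0,0.0005],[0,0,0]]
    - [1,[0,0,0.0005],[0,0,0]]
    - [1,[0,0,0.0005],[0,0,0]]
    - [1,[0,0,0],[0,0,0]]

```text
time_s: 5.38
eef_pos: [632.5, 203.8, 28.4]
ee_rot: [-0.0, 0.122, 0.993, -0.0]
force: [0.2, 0.7, -0.6]
grip_width: 0.0
grip_force: 0.0
```

>>> servo_tool:
  commands:
    - [1,[0,0,0.0005],[0,0,0]]
    - [1,[0,0,0.0005],[0,0,0]]
    - [1,[0,0,0.0005],[0,0,0]]
    - [1,[0,0,0.0005],[0,0,0]]
    - [1,[0,0,0.0005],[0,0,0]]
    - [1,[0,0,0],[0,0,0]]

```text
time_s: 5.88
eef_pos: [632.5, 203.8, 25.9]
ee_rot: [-0.0, 0.122, 0.993, -0.0]
force: [1.0, -0.6, -0.0]
grip_width: 0.002
grip_force: 0.0
```

>>> servo_tool:
  commands:
    - [1,[0,0,0.0005],[0,0,0]]
    - [1,[0,0,0.0005],[0,0,0]]
    - [1,[0,0,0.0005],[0,0,0]]
    - [1,[0,0,0.0005],[0,0,0]]
    - [1,[0,0,0],[0,0,0]]

```text
time_s: 6.3
eef_pos: [632.5, 203.8, 23.9]
ee_rot: [-0.0, 0.122, 0.993, -0.0]
force: [0.6, 0.4, -0.8]
grip_width: 0.0
grip_force: 0.0
```

>>> servo_tool:
  commands:
    - [1,[0,0,0.0005],[0,0,0]]
    - [1,[0,0,0.0005],[0,0,0]]
    - [1,[0,0,0.0005],[0,0,0]]
    - [1,[0,0,0.0005],[0,0,0]]
    - [1,[0,0,0.0005],[0,0,0]]
    - [1,[0,0,0],[0,0,0]]

```text
time_s: 6.8
eef_pos: [632.5, 203.8, 21.3]
ee_rot: [-0.0, 0.122, 0.993, -0.0]
force: [-0.4, 0.2, -0.2]
grip_width: -0.004
grip_force: 0.0
```

```bash
python3 - <<'E'
from rig import *
from h import *
c=capture("side"); P=cloud(c)
cv2.imwrite("pics/side3c.png",cv2.resize(c["pixels"][260:320,230:310,::-1],None,fx=9,fy=9,interpolation=cv2.INTER_CUBIC))
s=sense();print(s["force"],s["eef_pos"],s["grip_width"])
u=np.array([.9703,-.2419]);v=np.array([.2419,.9703])
for vv in range(290,306): print(vv,[tuple(int(k) for k in P[vv,uu].round()) for uu in (262,264,266,268,270)],c["pixels"][vv,266])
E
```

```text
[-0.84118559 -0.37969218 -0.38187635] [632.49889814 203.81806472  21.44116108] 0.0008643895953005875
290 [(628, 223, 127), (624, 223, 128), (619, 223, 129), (622, 204, 104), (619, 197, 97)] [39 34 27]
291 [(629, 223, 123), (625, 221, 122), (620, 220, 122), (621, 206, 103), (645, 133, 1)] [41 35 30]
292 [(629, 223, 120), (624, 223, 121), (623, 214, 109), (623, 203, 95), (645, 133, -2)] [43 37 31]
293 [(631, 219, 110), (625, 221, 114), (625, 211, 101), (622, 206, 96), (644, 138, 1)] [42 36 31]
294 [(632, 218, 105), (625, 223, 113), (623, 216, 105), (621, 208, 95), (643, 140, 0)] [42 36 31]
295 [(630, 223, 108), (625, 224, 110), (622, 218, 104), (623, 204, 85), (628, 180, 52)] [49 44 39]
296 [(627, 230, 114), (627, 218, 99), (625, 213, 92), (624, 202, 79), (627, 183, 52)] [60 56 51]
297 [(628, 230, 110), (629, 215, 90), (624, 214, 90), (622, 208, 84), (625, 187, 55)] [74 71 67]
298 [(627, 233, 110), (630, 213, 83), (625, 213, 85), (623, 206, 77), (625, 189, 53)] [96 95 90]
299 [(627, 234, 108), (630, 214, 81), (625, 214, 83), (623, 208, 74), (624, 193, 54)] [112 112 107]
300 [(634, 216, 78), (629, 216, 80), (628, 208, 69), (623, 209, 72), (623, 195, 54)] [116 116 110]
301 [(634, 217, 76), (629, 218, 78), (626, 213, 73), (624, 206, 64), (622, 199, 55)] [115 116 111]
302 [(636, 214, 68), (630, 217, 74), (627, 211, 66), (623, 208, 63), (621, 202, 56)] [116 116 111]
303 [(635, 218, 69), (630, 218, 71), (627, 211, 63), (622, 211, 64), (621, 203, 53)] [120 118 112]
304 [(638, 211, 54), (630, 218, 67), (627, 214, 62), (623, 210, 57), (620, 205, 52)] [131 117 101]
305 [(637, 213, 53), (633, 212, 54), (627, 213, 57), (623, 211, 55), (619, 209, 53)] [142 115  83]
```

View pics/side3c.png

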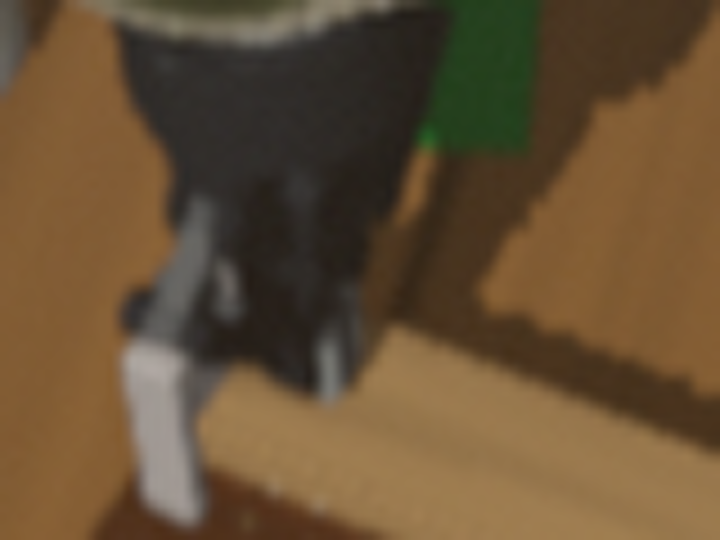

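The tips are now at about full-frame (266,304), nearly touching the wood. The reported TCP height reads about 33 mm low, so I'll calibrate on contact.

>>> servo_tool:
  commands:
    - [1,[0,0,0.0005],[0,0,0]]
    - [1,[0,0,0.0005],[0,0,0]]
    - [1,[0,0,0.0005],[0,0,0]]
    - [1,[0,0,0.0005],[0,0,0]]
    - [1,[0,0,0],[0,0,0]]

```text
time_s: 7.27
eef_pos: [632.5, 203.8, 19.4]
ee_rot: [-0.0, 0.122, 0.993, -0.0]
force: [-0.1, 0.6, 0.2]
grip_width: 0.0
grip_force: 0.0
```

>>> servo_tool:
  commands:
    - [1,[0,0,0.0005],[0,0,0]]
    - [1,[0,0,0.0005],[0,0,0]]
    - [1,[0,0,0.0005],[0,0,0]]
    - [1,[0,0,0],[0,0,0]]

```text
time_s: 7.6
eef_pos: [632.7, 203.9, 18.9]
ee_rot: [0.0, 0.122, 0.993, 0.0]
force: [-3.0, -0.7, 6.3]
grip_width: -0.001
grip_force: 3.1
```

>>> servo_tool:
  commands:
    - [1,[0,0,0.0005],[0,0,0]]
    - [1,[0,0,0.0005],[0,0,0]]
    - [1,[0,0,0.0005],[0,0,0]]
    - [1,[0,0,0.0005],[0,0,0]]
    - [1,[0,0,0],[0,0,0]]

```text
time_s: 8.02
eef_pos: [633.0, 203.8, 17.3]
ee_rot: [0.001, 0.122, 0.993, 0.0]
force: [-2.1, -0.4, 8.1]
grip_width: -0.001
grip_force: 4.0
```

>>> servo_tool:
  commands:
    - [1,[0,0,0.0005],[0,0,0]]
    - [1,[0,0,0.0005],[0,0,0]]
    - [1,[0,0,0.0005],[0,0,0]]
    - [1,[0,0,0],[0,0,0]]

```text
time_s: 8.35
eef_pos: [633.3, 203.8, 16.0]
ee_rot: [0.001, 0.122, 0.993, 0.0]
force: [-1.9, -0.7, 9.0]
grip_width: -0.002
grip_force: 4.1
```

>>> servo_tool:
  commands:
    - [1,[0,0,0.0005],[0,0,0]]
    - [1,[0,0,0.0005],[0,0,0]]
    - [1,[0,0,0.0005],[0,0,0]]
    - [1,[0,0,0.0005],[0,0,0]]
    - [1,[0,0,0],[0,0,0]]

```text
time_s: 8.77
eef_pos: [633.5, 203.8, 15.1]
ee_rot: [0.001, 0.122, 0.993, 0.0]
force: [-4.7, -1.7, 15.3]
grip_width: -0.002
grip_force: 7.8
```

>>> servo_tool:
  commands:
    - [1,[0,0,0.0005],[0,0,0]]
    - [1,[0,0,0.0005],[0,0,0]]
    - [1,[0,0,0],[0,0,0]]

```text
time_s: 9.02
eef_pos: [633.5, 203.8, 15.0]
ee_rot: [0.002, 0.122, 0.993, 0.0]
force: [-7.8, -3.3, 21.6]
grip_width: 0.004
grip_force: 10.8
```

>>> servo_tool:
  commands:
    - [1,[0,0,-0.006],[0,0,0]]
    - [1,[0,0,-0.012],[0,0,0]]
    - [1,[0.026,0,0],[0,0,0]]
    - [1,[0.027,0,0],[0,0,0]]
    - [1,[0.027,0,0],[0,0,0]]
    - [1,[0.026,0,0],[0,0,0]]
    - [1,[0,0,0.004],[0,0,0]]
    - [1,[0,0,0],[0,0,0]]
    - [1,[0,0,0],[0,0,0]]

```text
time_s: 9.77
eef_pos: [530.4, 229.4, 25.9]
ee_rot: [0.0, 0.122, 0.993, 0.0]
force: [0.2, 0.8, -0.5]
grip_width: 0.001
grip_force: 0.0
```

```bash
python3 - <<'E'
from h import *
go(529.5,228.5,24,76)
E
```

```text
t 9.77 pos [530.4 229.4  25.9] yaw 75.97 zaxis [ 0.001  0.    -1.   ] F [ 0.2  0.8 -0.5] w 0.001
turn az units -0.004 shift m [ 0.0007 -0.0011  0.0019]
```

>>> servo_tool:
  commands:
    - [1,[0,-0.001,0.001],[0,0,0]]
    - [1,[0,0,0.001],[0,0,0]]
    - [1,[0,0,0.001],[0,0,0]]
    - [1,[0,0,0.0005],[0,0,0]]
    - [1,[0,0,0.0005],[0,0,0]]
    - [1,[0,0,0.0005],[0,0,0]]
    - [1,[0,0,0.0005],[0,0,0]]
    - [1,[0,0,0],[0,0,0]]

```text
time_s: 10.43
eef_pos: [529.7, 228.5, 21.0]
ee_rot: [0.0, 0.122, 0.993, -0.0]
force: [-2.1, -0.4, 4.9]
grip_width: -0.0
grip_force: 2.5
```

>>> servo_tool:
  commands:
    - [1,[0,0,0.0005],[0,0,0]]
    - [1,[0,0,0.0005],[0,0,0]]
    - [1,[0,0,0.0005],[0,0,0]]
    - [1,[0,0,0.0005],[0,0,0]]
    - [1,[0,0,0],[0,0,0]]

```text
time_s: 10.85
eef_pos: [529.2, 228.5, 19.0]
ee_rot: [-0.0, 0.122, 0.993, -0.0]
force: [-2.6, -0.4, 6.6]
grip_width: 0.002
grip_force: 2.9
```

>>> servo_tool:
  commands:
    - [1,[0,0,0.0005],[0,0,0]]
    - [1,[0,0,0.0005],[0,0,0]]
    - [1,[0,0,0.0005],[0,0,0]]
    - [1,[0,0,0.0005],[0,0,0]]
    - [1,[0,0,0],[0,0,0]]

```text
time_s: 11.27
eef_pos: [528.9, 228.6, 16.8]
ee_rot: [-0.001, 0.122, 0.993, -0.0]
force: [-3.5, 0.2, 6.5]
grip_width: -0.004
grip_force: 2.9
```

>>> servo_tool:
  commands:
    - [1,[0,0,0.0005],[0,0,0]]
    - [1,[0,0,0.0005],[0,0,0]]
    - [1,[0,0,0.0005],[0,0,0]]
    - [1,[0,0,0.0005],[0,0,0]]
    - [1,[0,0,0],[0,0,0]]

```text
time_s: 11.68
eef_pos: [529.0, 228.6, 14.9]
ee_rot: [-0.001, 0.122, 0.993, -0.0]
force: [-4.3, 0.3, 6.0]
grip_width: -0.002
grip_force: 2.8
```

>>> servo_tool:
  commands:
    - [1,[0,0,0.0005],[0,0,0]]
    - [1,[0,0,0.0005],[0,0,0]]
    - [1,[0,0,0],[0,0,0]]
    - [1,[0,0,0],[0,0,0]]

```text
time_s: 12.02
eef_pos: [528.9, 228.7, 14.0]
ee_rot: [-0.001, 0.122, 0.993, -0.0]
force: [-5.6, -0.8, 6.9]
grip_width: 0.005
grip_force: 3.5
```

>>> servo_tool:
  commands:
    - [1,[0,0,0.0005],[0,0,0]]
    - [1,[0,0,0.0005],[0,0,0]]
    - [1,[0,0,0.0005],[0,0,0]]
    - [1,[0,0,0],[0,0,0]]

```text
time_s: 12.35
eef_pos: [529.0, 228.7, 13.8]
ee_rot: [-0.0, 0.122, 0.993, -0.0]
force: [-10.4, -1.7, 20.5]
grip_width: -0.001
grip_force: 10.1
```

>>> servo_tool:
  commands:
    - [1,[0,0,0.0004],[0,0,0]]
    - [1,[0,0,0.0004],[0,0,0]]
    - [1,[0,0,0],[0,0,0]]

```text
time_s: 12.6
eef_pos: [529.0, 228.7, 13.8]
ee_rot: [-0.0, 0.122, 0.993, -0.0]
force: [-14.2, -2.3, 28.1]
grip_width: 0.001
grip_force: 13.5
```

>>> servo_tool:
  commands:
    - [1,[0,0,-0.008],[0,0,0]]
    - [1,[-0.027,0,-0.002],[0,0,0]]
    - [1,[-0.036,0,0],[0,0,0]]
    - [1,[-0.022,0,0],[0,0,0]]
    - [1,[0,0,0],[0,0,0]]
    - [1,[0,0,0.0025],[0,0,0]]
    - [1,[0,0,0.001],[0,0,0]]
    - [1,[0,0,0],[0,0,0]]

```text
time_s: 13.27
eef_pos: [610.8, 208.3, 17.2]
ee_rot: [-0.001, 0.122, 0.993, -0.0]
force: [-0.6, -0.0, -0.1]
grip_width: -0.0
grip_force: 0.0
```

>>> servo_tool:
  commands:
    - [1,[0,0,0.001],[0,0,0]]
    - [1,[0,0,0.0005],[0,0,0]]
    - [1,[0,0,0.0005],[0,0,0]]
    - [1,[0,0,0],[0,0,0]]

```text
time_s: 13.6
eef_pos: [611.7, 208.1, 15.7]
ee_rot: [-0.0, 0.122, 0.993, -0.0]
force: [-0.1, 0.7, 0.3]
grip_width: 0.001
grip_force: 0.0
```

>>> servo_tool:
  commands:
    - [1,[0,0,0.001],[0,0,0]]
    - [1,[0,0,0.001],[0,0,0]]
    - [1,[0,0,0.001],[0,0,0]]
    - [1,[0,0,0.001],[0,0,0]]
    - [1,[0,0,0],[0,0,0]]

```text
time_s: 14.02
eef_pos: [612.3, 208.0, 13.8]
ee_rot: [0.001, 0.122, 0.993, 0.0]
force: [-6.8, -2.2, 15.3]
grip_width: -0.002
grip_force: 7.5
```

The long blank reads the same height, 13.8, at its outer strip and near the stop, with 15 to 28 N, so it lies flat. That calibrates the reported z at 34 mm below the true tip height. On to the middle blank.

>>> servo_tool:
  commands:
    - [1,[0,0,-0.02],[0,0,0]]
    - [1,[0,0,-0.04],[0,0,0]]
    - [-1,[0,0,0],[0,0,1.0]]
    - [-1,[-0.007,-0.04,0],[0,0,0]]
    - [-1,[-0.007,-0.04,0],[0,0,0]]
    - [-1,[-0.007,-0.04,0],[0,0,0]]
    - [-1,[-0.007,-0.04,0],[0,0,0]]
    - [-1,[-0.007,-0.04,0],[0,0,0]]
    - [-1,[-0.007,-0.04,0],[0,0,0]]
    - [-1,[-0.007,-0.04,0],[0,0,0]]

```text
time_s: 14.85
eef_pos: [561.4, -73.7, 71.9]
ee_rot: [0.0, 0.174, 0.985, -0.0]
force: [1.0, 0.2, -0.3]
grip_width: 0.999
grip_force: 0.0
```

>>> servo_tool:
  commands:
    - [-1,[-0.007,-0.04,0],[0,0,0]]
    - [-1,[-0.007,-0.04,0],[0,0,0]]
    - [-1,[-0.007,-0.04,0],[0,0,0]]
    - [-1,[-0.007,-0.035,0],[0,0,0]]
    - [-1,[0,0,0],[0,0,0]]
    - [-1,[0,0,0],[0,0,0]]
    - [-1,[0,0,0],[0,0,0]]

```text
time_s: 15.43
eef_pos: [535.3, -226.6, 71.6]
ee_rot: [-0.0, 0.174, 0.985, 0.0]
force: [-0.3, 0.5, 0.2]
grip_width: 1.0
grip_force: 0.0
```

```bash
python3 - <<'E'
from h import *
from rig import *
go(536.6,-232,-23,70)
c=capture("side"); print(blob(c,(210,240,345,360),(40,66)))
P=cloud(c)
cv2.imwrite("pics/side4c.png",cv2.resize(c["pixels"][110:230,280:420,::-1],None,fx=5,fy=5,interpolation=cv2.INTER_CUBIC))
E
```

```text
t 15.43 pos [ 535.3 -226.6   71.6] yaw 69.97 zaxis [-0.  0. -1.] F [-0.3  0.5  0.2] w 1.0
turn az units -0.005 shift m [-0.0031 -0.0046  0.0946]
{'c': (593.2, 217.7), 'size': (172.3, 58.9), 'a': -11.6, 'z': 48.4, 'n': 1295, 'hsv': array([ 17., 126., 157.]), 'mean': array([584.51776, 219.78757], dtype=float32)}
```

View pics/side4c.png

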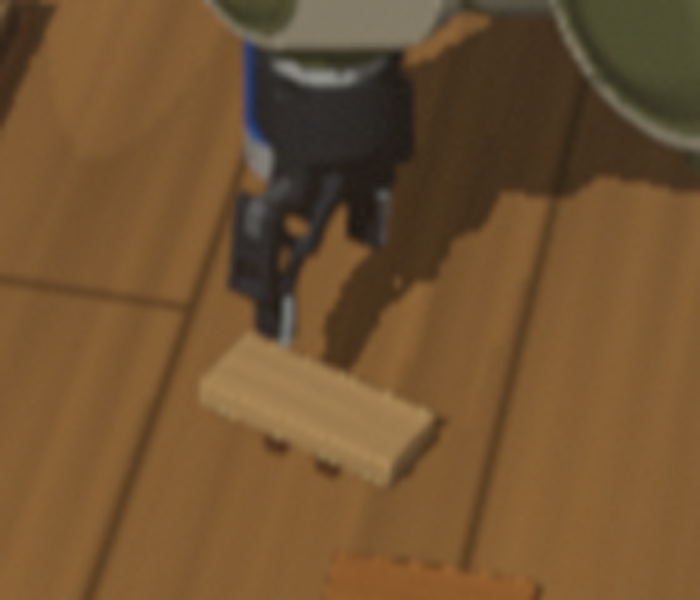

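```bash
python3 - <<'E'
from h import *
S=pickle.load(open("side0.pkl","rb")); R,o=cam(S)
yv=np.array([.342,.94,0]); t=np.array([535.3,-226.6,0])
for z in(95,106,119):
    a,b=onz(S,[[335,177.5],[354,158]],z); print(z,a.round(0),b.round(0),"mid",((a+b)/2).round(0),"len",np.linalg.norm(a-b).round(0))
E
```

```text
95 [ 556. -210.   95.] [ 522. -301.   95.] mid [ 539. -256.   95.] len 97.0
106 [ 554. -198.  106.] [ 520. -288.  106.] mid [ 537. -243.  106.] len 96.0
119 [ 551. -184.  119.] [ 517. -273.  119.] mid [ 534. -229.  119.] len 95.0
```

The middle blank at crop (320,410) sits between the fingers, whose tips are at crop (275,335) and (370,235). Cast at a tip height of 119 mm, their midpoint is (534,-229), matching the reported TCP. Descending and gripping.

>>> servo_tool:
  commands:
    - [-1,[-0.003,-0.0045,0.02],[0,0,0]]
    - [-1,[0,0,0.025],[0,0,0]]
    - [-1,[0,0,0.025],[0,0,0]]
    - [-1,[0,0,0.015],[0,0,0]]
    - [-1,[0,0,0.0095],[0,0,0]]
    - [-1,[0,0,0],[0,0,0]]
    - [-1,[0,0,0],[0,0,0]]

```text
time_s: 16.07
eef_pos: [537.1, -231.8, -22.3]
ee_rot: [0.0, 0.173, 0.985, -0.0]
force: [-0.4, 0.7, 0.1]
grip_width: 1.0
grip_force: 0.0
```

>>> servo_tool:
  commands:
    - [1,[0,0,0],[0,0,0]]
    - [1,[0,0,0],[0,0,0]]
    - [1,[0,0,0],[0,0,0]]
    - [1,[0,0,0],[0,0,0]]
    - [1,[0,0,0],[0,0,0]]
    - [1,[0,0,0],[0,0,0]]
  squeeze: 40

```text
time_s: 16.57
eef_pos: [537.2, -232.7, -21.6]
ee_rot: [0.001, 0.174, 0.985, -0.0]
force: [-1.0, 0.7, 6.0]
grip_width: 0.574
grip_force: 42.3
```

>>> servo_tool:
  commands:
    - [1,[0,0,-0.008],[0,0,0]]
    - [1,[0,0,-0.02],[0,0,0]]
    - [1,[0,0,-0.03],[0,0,0]]
    - [1,[0,0,-0.024],[0,0,0]]
    - [1,[0,0,0],[0,0,-1.0]]
    - [1,[0,0,0],[0,0,0]]

```text
time_s: 17.07
eef_pos: [537.2, -232.8, 61.1]
ee_rot: [0.001, 0.12, 0.993, -0.001]
force: [-0.6, -0.8, -0.5]
grip_width: 0.578
grip_force: 41.8
```

```bash
python3 - <<'E'
from h import *
from rig import *
go(592.3,213.4,59,76)
c=capture("top"); print(blob(c,(195,180,275,300),(40,60)));print(blob(c,(195,180,275,300),(67,90)))
c=capture("side"); print(blob(c,(235,270,345,360),(40,60))); print(blob(c,(300,130,385,215),(75,130)))
E
```

```text
t 17.07 pos [ 537.2 -232.8   61.1] yaw 76.19 zaxis [ 0.002 -0.002 -1.   ] F [-0.6 -0.8 -0.5] w 0.578
turn az units 0.031 shift m [0.0545 0.4463 0.0015]
{'c': (581.2, 216.0), 'size': (150.0, 49.5), 'a': -13.4, 'z': 47.7, 'n': 1304, 'hsv': array([ 15., 132., 195.]), 'mean': array([580.4063, 216.2552], dtype=float32)}
{'c': (662.7, 198.4), 'size': (54.3, 17.1), 'a': 77.0, 'z': 75.2, 'n': 167, 'hsv': array([  8.,  24., 215.]), 'mean': array([662.6288 , 198.32005], dtype=float32)}
{'c': (593.3, 218.0), 'size': (172.4, 59.9), 'a': -11.4, 'z': 48.4, 'n': 1288, 'hsv': array([ 17., 126., 157.]), 'mean': array([583.90497, 219.8449 ], dtype=float32)}
{'c': (504.8, -217.0), 'size': (71.7, 58.0), 'a': 79.8, 'z': 115.0, 'n': 341, 'hsv': array([ 17., 127., 156.]), 'mean': array([ 503.77258, -216.37222], dtype=float32)}
```

>>> servo_tool:
  commands:
    - [1,[0.005,0.03,0],[0,0,0]]
    - [1,[0.005,0.04,0],[0,0,0]]
    - [1,[0.005,0.04,0],[0,0,0]]
    - [1,[0.005,0.04,0],[0,0,0]]
    - [1,[0.005,0.04,0],[0,0,0]]
    - [1,[0.005,0.04,0],[0,0,0]]
    - [1,[0.005,0.04,0],[0,0,0]]
    - [1,[0.005,0.04,0],[0,0,0]]
    - [1,[0.005,0.04,0],[0,0,0]]
    - [1,[0.005,0.04,0],[0,0,0]]

```text
time_s: 18.0
eef_pos: [581.8, 160.1, 58.3]
ee_rot: [-0.001, 0.123, 0.992, -0.0]
force: [0.4, -0.8, -0.2]
grip_width: 0.577
grip_force: 41.8
```

>>> servo_tool:
  commands:
    - [1,[0.004,0.036,0],[0,0,0]]
    - [1,[0,0.02,0],[0,0,0]]
    - [1,[0,0,0],[0,0,0]]
    - [1,[0,0,0],[0,0,0]]
    - [1,[0,0,0],[0,0,0]]

```text
time_s: 18.42
eef_pos: [591.8, 212.7, 58.4]
ee_rot: [-0.001, 0.123, 0.992, -0.0]
force: [-0.4, -1.3, -1.2]
grip_width: 0.576
grip_force: 41.9
```

```bash
python3 - <<'E'
from h import *
from rig import *
go(592.9,213.2,19,76.4)
c=capture("side"); P=cloud(c)
cv2.imwrite("pics/side5c.png",cv2.resize(c["pixels"][240:370,210:370,::-1],None,fx=4.5,fy=4.5,interpolation=cv2.INTER_CUBIC))
E
```

```text
t 18.42 pos [591.8 212.7  58.4] yaw 75.88 zaxis [-0.002 -0.001 -1.   ] F [-0.4 -1.3 -1.2] w 0.576
turn az units -0.086 shift m [-0.001   0.0008  0.0394]
```

View pics/side5c.png

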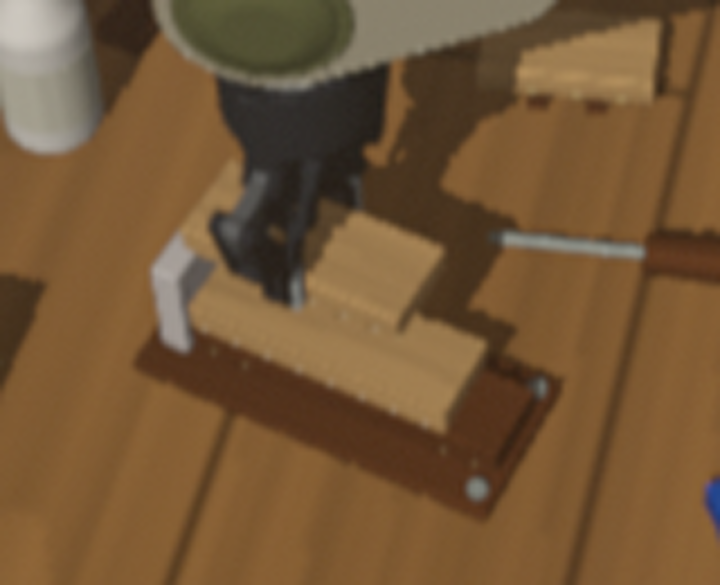

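The middle blank is held level above the jig, its near edge at crop (400,330) and stop at (180,290), aligned with the long one. Lowering until contact.

>>> servo_tool:
  commands:
    - [1,[-0.001,0.001,0.015],[0,0,-0.08]]
    - [1,[0,0,0.012],[0,0,0]]
    - [1,[0,0,0.006],[0,0,0]]
    - [1,[0,0,0.002],[0,0,0]]
    - [1,[0,0,0.001],[0,0,0]]
    - [1,[0,0,0],[0,0,0]]

```text
time_s: 18.97
eef_pos: [593.1, 213.4, 24.3]
ee_rot: [-0.0, 0.119, 0.993, -0.0]
force: [-7.4, -1.8, 11.7]
grip_width: 0.577
grip_force: 44.6
```

>>> servo_tool:
  commands:
    - [1,[0,0,0.001],[0,0,0]]
    - [1,[0,0,0.001],[0,0,0]]
    - [1,[0,0,0.001],[0,0,0]]
    - [1,[0,0,0],[0,0,0]]

```text
time_s: 19.3
eef_pos: [593.4, 213.4, 22.8]
ee_rot: [0.0, 0.118, 0.993, -0.0]
force: [-13.1, -3.6, 23.3]
grip_width: 0.575
grip_force: 46.2
```

```bash
cat >> h.py <<'E'
def prof(c,lo,hi):
    Q=cloud(c).reshape(-1,3); u=np.array([.972,-.2334]);v=np.array([.2334,.972]); r=Q[:,:2]-np.array([654.9,200.2]); d=r@u;l=r@v
    hs=cv2.cvtColor(c["pixels"],cv2.COLOR_RGB2HSV).reshape(-1,3)
    for k in range(-150,10,10):
        m=(abs(d-k)<5)&(abs(l)<22)&(Q[:,2]>lo)&(Q[:,2]<hi)&(hs[:,1]>90)&(hs[:,2]>110); print(k,m.sum(),np.percentile(Q[m,2],[25,50,75]).round(1) if m.sum() else "")
E
python3 - <<'E'
from h import *
from rig import *
c=capture("side"); prof(c,40,100)
cv2.imwrite("pics/side6c.png",cv2.resize(c["pixels"][250:350,220:360,::-1],None,fx=5,fy=5,interpolation=cv2.INTER_CUBIC))
E
```

```text
-150 32 [46.4 48.6 49.7]
-140 72 [47.1 48.4 50. ]
-130 67 [46.5 48.2 50.4]
-120 102 [49.2 64.4 67.4]
-110 79 [67.1 68.8 70.4]
-100 86 [69.  71.  72.6]
-90 76 [71.1 73.1 75.1]
-80 87 [72.3 74.7 77. ]
-70 49 [74.2 75.6 78.2]
-60 1 [41.9 41.9 41.9]
-50 0 
-40 2 [46.3 47.1 47.9]
-30 3 [46.6 46.7 47.2]
-20 41 [72.1 88.6 90.9]
-10 88 [87.4 91.1 92.5]
0 33 [49.4 89.2 92.3]
```

View pics/side6c.png

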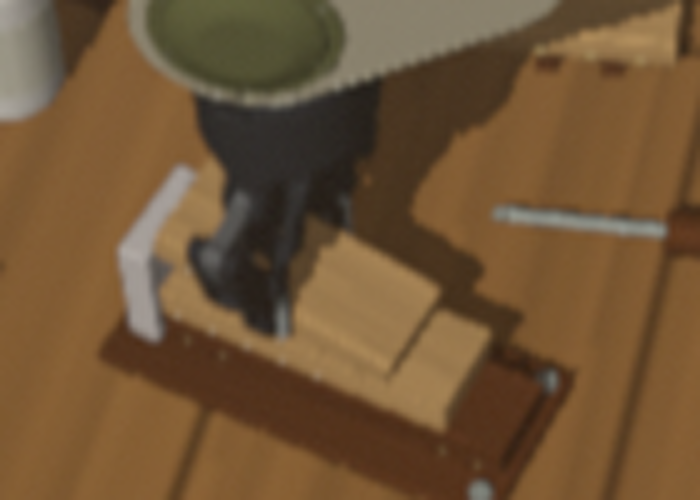

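The middle blank caught on the stop: its stop end is high, at about 91 mm near crop (190,200), and the outer end is low, at 66 mm near crop (400,370). It pitched in the grip by about 0.2 rad. I'll lift it, back off from the stop and measure the pitch.

>>> servo_tool:
  commands:
    - [1,[0,0,-0.006],[0,0,0]]
    - [1,[0,0,-0.012],[0,0,0]]
    - [1,[0.01,0,-0.012],[0,0,0]]
    - [1,[0.01,0,0],[0,0,0]]
    - [1,[0,0,0],[0,0,0]]

```text
time_s: 19.77
eef_pos: [573.2, 219.0, 51.1]
ee_rot: [0.0, 0.118, 0.993, 0.0]
force: [-0.3, -0.6, -1.3]
grip_width: 0.576
grip_force: 43.4
```

```bash
python3 - <<'E'
from h import *
from rig import *
go(580,216,55,76.4)
c=capture("side"); prof(c,55,130)
E
```

```text
t 19.77 pos [573.2 219.   51.1] yaw 76.46 zaxis [ 0.  0. -1.] F [-0.3 -0.6 -1.3] w 0.576
turn az units 0.009 shift m [-0.0073 -0.0013 -0.0039]
-150 1 [100.6 100.6 100.6]
-140 71 [94.2 96.  97.1]
-130 82 [95.6 98.  99.7]
-120 80 [ 98.2 100.1 101.7]
-110 81 [100.6 102.8 105. ]
-100 74 [102.6 104.1 105.7]
-90 32 [103.8 105.6 107. ]
-80 1 [55.5 55.5 55.5]
-70 1 [55. 55. 55.]
-60 0 
-50 0 
-40 36 [116.3 117.8 120. ]
-30 74 [117.7 119.6 121.2]
-20 18 [118.  119.8 120.7]
-10 0 
0 2 [68.5 68.6 68.7]
```

>>> servo_tool:
  commands:
    - [1,[0,0,0],[0,1.0,0]]
    - [1,[0,0,0],[0,1.0,0]]
    - [1,[0,0,0],[0,0,0]]
    - [1,[0,0,0],[0,0,0]]

```text
time_s: 20.15
eef_pos: [574.8, 218.0, 48.9]
ee_rot: [-0.104, 0.118, 0.988, 0.012]
force: [0.4, -0.2, -1.3]
grip_width: 0.576
grip_force: 43.4
```

```bash
python3 - <<'E'
from h import *
from rig import *
go(580,216,55,76.4)
c=capture("side"); prof(c,55,130)
E
```

```text
t 20.15 pos [574.8 218.   48.9] yaw 76.38 zaxis [-0.202  0.048 -0.978] F [ 0.4 -0.2 -1.3] w 0.576
turn az units -0.004 shift m [-0.0041 -0.0007 -0.0071]
-150 1 [55. 55. 55.]
-140 0 
-130 64 [102.2 103.7 105.6]
-120 82 [102.8 104.4 105.8]
-110 69 [103.5 104.9 106.4]
-100 71 [103.3 104.4 105.8]
-90 72 [103.5 105.  106.2]
-80 63 [102.7 104.7 106.4]
-70 26 [102.4 104.  105.5]
-60 1 [55.8 55.8 55.8]
-50 0 
-40 0 
-30 1 [55.7 55.7 55.7]
-20 1 [55.2 55.2 55.2]
-10 3 [88.9 89.9 92.7]
0 0
```

```bash
python3 - <<'E'
from h import *
from rig import *
for n in("side","top"):
    c=capture(n); Q=cloud(c).reshape(-1,3); u=np.array([.972,-.2334]);v=np.array([.2334,.972]); r=Q[:,:2]-np.array([654.9,200.2]); d=r@u;l=r@v
    m=(d<-75)&(d>-150)&(abs(l)<35)&(Q[:,2]>99)&(Q[:,2]<110)
    print(n,m.sum()); 
    if m.sum()>50: print(np.percentile(d[m],[.5,1,2,5]).round(1),np.percentile(l[m],[1,2,50,98,99]).round(1),np.median(Q[m,2]))
E
```

```text
side 520
[-133.8 -133.6 -133.  -131.8] [-26.5 -25.3   1.4  26.5  30.7] 104.84502563209026
top 0
```

>>> servo_tool:
  commands:
    - [1,[-0.0026,0,0.0061],[0,0,0]]
    - [1,[-0.0026,0,0.0061],[0,0,0]]
    - [1,[-0.0026,0,0.0061],[0,0,0]]
    - [1,[-0.0026,0,0.0061],[0,0,0]]
    - [1,[0,0,0],[0,0,0]]
    - [1,[0,0,0],[0,0,0]]

```text
time_s: 20.8
eef_pos: [578.8, 217.6, 23.6]
ee_rot: [-0.104, 0.117, 0.988, 0.012]
force: [-0.9, -0.2, -0.7]
grip_width: 0.573
grip_force: 43.4
```

>>> servo_tool:
  commands:
    - [1,[-0.0002,0,0.001],[0,0,0]]
    - [1,[-0.0002,0,0.001],[0,0,0]]
    - [1,[-0.0002,0,0.001],[0,0,0]]
    - [1,[0,0,0],[0,0,0]]

```text
time_s: 21.13
eef_pos: [578.9, 217.6, 21.1]
ee_rot: [-0.104, 0.117, 0.988, 0.012]
force: [-1.1, -0.0, -0.9]
grip_width: 0.575
grip_force: 43.4
```

>>> servo_tool:
  commands:
    - [1,[-0.0002,0,0.001],[0,0,0]]
    - [1,[-0.0001,0,0.0005],[0,0,0]]
    - [1,[-0.0001,0,0.0005],[0,0,0]]
    - [1,[0,0,0],[0,0,0]]

```text
time_s: 21.47
eef_pos: [578.9, 217.6, 19.0]
ee_rot: [-0.104, 0.117, 0.988, 0.012]
force: [-0.4, -0.1, -2.2]
grip_width: 0.57
grip_force: 43.4
```

>>> servo_tool:
  commands:
    - [1,[-0.0001,0,0.0005],[0,0,0]]
    - [1,[-0.0001,0,0.0005],[0,0,0]]
    - [1,[-0.0001,0,0.0005],[0,0,0]]
    - [1,[0,0,0],[0,0,0]]

```text
time_s: 21.8
eef_pos: [578.9, 217.6, 17.4]
ee_rot: [-0.104, 0.117, 0.988, 0.012]
force: [0.5, 0.5, -1.2]
grip_width: 0.579
grip_force: 43.4
```

>>> servo_tool:
  commands:
    - [1,[-0.0001,0,0.0005],[0,0,0]]
    - [1,[-0.0001,0,0.0005],[0,0,0]]
    - [1,[-0.0001,0,0.0005],[0,0,0]]
    - [1,[0,0,0],[0,0,0]]

```text
time_s: 22.13
eef_pos: [579.0, 217.7, 16.8]
ee_rot: [-0.104, 0.117, 0.988, 0.012]
force: [-3.2, 0.0, 5.9]
grip_width: 0.577
grip_force: 44.1
```

```bash
python3 - <<'E'
from h import *
from rig import *
go(580,216,55,76.4)
c=capture("side"); prof(c,55,130)
E
```

```text
t 22.13 pos [579.  217.7  16.8] yaw 76.47 zaxis [-0.202  0.049 -0.978] F [-3.2  0.   5.9] w 0.577
turn az units 0.011 shift m [ 0.0065 -0.0014 -0.0377]
-150 0 
-140 0 
-130 33 [70.1 72.3 74.1]
-120 69 [71.1 72.5 74. ]
-110 74 [70.9 72.1 74. ]
-100 69 [70.5 72.1 73.6]
-90 66 [71.4 73.  74.3]
-80 77 [70.6 72.2 74.3]
-70 45 [71.4 72.9 74.2]
-60 4 [70.1 71.8 73.2]
-50 0 
-40 0 
-30 0 
-20 0 
-10 0 
0 0
```

>>> servo_tool:
  commands:
    - [-1,[0,0,0],[0,0,0]]
    - [-1,[0,0,0],[0,0,0]]
    - [-1,[0,0,0],[0,0,0]]
    - [-1,[0,0,0],[0,0,0]]
    - [-1,[0,0,-0.02],[0,0,0]]
    - [-1,[0,0,-0.035],[0,0,0]]
    - [1,[0,0,0],[0,-1.0,0]]
    - [1,[0,0,0],[0,-1.0,0]]
    - [1,[0,0,0],[0,0,0]]
    - [1,[0,0,0],[0,0,0]]

```text
time_s: 23.02
eef_pos: [589.2, 215.4, 70.2]
ee_rot: [-0.001, 0.117, 0.993, 0.0]
force: [0.2, -0.4, -0.8]
grip_width: 0.451
grip_force: 0.0
```

```bash
python3 - <<'E'
from h import *
from rig import *
c=capture("side"); prof(c,40,84)
Q=cloud(c).reshape(-1,3); u=np.array([.972,-.2334]);v=np.array([.2334,.972]); r=Q[:,:2]-np.array([654.9,200.2]); d=r@u;l=r@v
m=(d<-5)&(d>-150)&(abs(l)<35)&(Q[:,2]>64)&(Q[:,2]<84)
print(np.percentile(d[m],[.5,1,2,98,99]).round(1),np.percentile(l[m],[1,2,50,98,99]).round(1),np.median(Q[m,2]))
go(*(np.array([654.9,200.2])+(-22)*u-1.5*v),60,76.4)
E
```

```text
-150 32 [46.3 48.1 49.2]
-140 72 [46.6 48.4 50.6]
-130 92 [48.2 50.5 69.2]
-120 75 [67.6 70.  71.8]
-110 70 [68.3 70.3 71.7]
-100 71 [68.7 70.5 71.7]
-90 71 [68.  70.4 72.6]
-80 72 [70.  71.5 72.8]
-70 60 [69.5 71.7 72.7]
-60 40 [68.4 71.3 73.4]
-50 29 [68.6 71.9 73. ]
-40 32 [71.  72.6 74.3]
-30 40 [71.7 73.3 74.4]
-20 35 [70.7 72.4 74.4]
-10 41 [70.4 73.1 74.9]
0 12 [61.5 63.8 69.7]
[-129.6 -129.5 -128.5   -9.    -7.7] [-25.  -23.4   8.1  26.1  26.6] 71.03160963714731
t 23.07 pos [590.  215.   70.1] yaw 76.47 zaxis [-0.001  0.    -1.   ] F [-1.   0.3 -0.6] w 0.361
turn az units 0.011 shift m [-0.0446 -0.0007  0.01  ]
```

The middle blank lies on the long one with its centre at d=-67 on the centreline. Tops are about 73 mm at the stop end and 70 mm at the outer end, so the strips are still proud. Pressing the stop end first.

>>> servo_tool:
  commands:
    - [1,[-0.0225,0,0],[0,0,0]]
    - [1,[-0.0225,0,0],[0,0,0]]
    - [1,[0,0,0.012],[0,0,0]]
    - [1,[0,0,0.01],[0,0,0]]
    - [1,[0,0,0.005],[0,0,0]]
    - [1,[0,0,0.001],[0,0,0]]
    - [1,[0,0,0],[0,0,0]]
    - [1,[0,0,0],[0,0,0]]

```text
time_s: 23.73
eef_pos: [633.7, 204.6, 42.3]
ee_rot: [0.0, 0.118, 0.993, 0.0]
force: [-0.3, -0.8, 0.2]
grip_width: -0.001
grip_force: 0.0
```

>>> servo_tool:
  commands:
    - [1,[0,0,0.001],[0,0,0]]
    - [1,[0,0,0.001],[0,0,0]]
    - [1,[0,0,0.001],[0,0,0]]
    - [1,[0,0,0.001],[0,0,0]]
    - [1,[0,0,0.0005],[0,0,0]]
    - [1,[0,0,0.0005],[0,0,0]]
    - [1,[0,0,0],[0,0,0]]

```text
time_s: 24.32
eef_pos: [634.6, 204.4, 38.0]
ee_rot: [0.001, 0.118, 0.993, 0.0]
force: [0.1, -0.5, 5.8]
grip_width: -0.0
grip_force: 2.8
```

>>> servo_tool:
  commands:
    - [1,[0,0,0.0005],[0,0,0]]
    - [1,[0,0,0.0005],[0,0,0]]
    - [1,[0,0,0.0005],[0,0,0]]
    - [1,[0,0,0.0005],[0,0,0]]
    - [1,[0,0,0.0005],[0,0,0]]
    - [1,[0,0,0.0005],[0,0,0]]
    - [1,[0,0,0.0005],[0,0,0]]
    - [1,[0,0,0.0005],[0,0,0]]
    - [1,[0,0,0],[0,0,0]]

```text
time_s: 25.07
eef_pos: [635.0, 204.3, 34.4]
ee_rot: [0.002, 0.118, 0.993, 0.0]
force: [0.3, -0.9, 7.3]
grip_width: 0.004
grip_force: 3.4
```

>>> servo_tool:
  commands:
    - [1,[0,0,0.0005],[0,0,0]]
    - [1,[0,0,0.0005],[0,0,0]]
    - [1,[0,0,0.0005],[0,0,0]]
    - [1,[0,0,0.0005],[0,0,0]]
    - [1,[0,0,0],[0,0,0]]

```text
time_s: 25.48
eef_pos: [635.3, 204.2, 32.6]
ee_rot: [0.002, 0.118, 0.993, 0.0]
force: [1.9, -2.0, 8.7]
grip_width: 0.002
grip_force: 3.8
```

>>> servo_tool:
  commands:
    - [1,[0,0,0.0005],[0,0,0]]
    - [1,[0,0,0.0005],[0,0,0]]
    - [1,[0,0,0.0005],[0,0,0]]
    - [1,[0,0,0],[0,0,0]]
    - [1,[0,0,0],[0,0,0]]

```text
time_s: 25.9
eef_pos: [635.5, 204.2, 32.3]
ee_rot: [0.002, 0.118, 0.993, 0.0]
force: [-1.8, -2.9, 15.4]
grip_width: 0.001
grip_force: 7.6
```

>>> servo_tool:
  commands:
    - [1,[0,0,-0.005],[0,0,0]]
    - [1,[0,0,-0.008],[0,0,0]]
    - [1,[0.03,0,0],[0,0,0]]
    - [1,[0.03,0,0],[0,0,0]]
    - [1,[0.028,0,0],[0,0,0]]
    - [1,[0,0,0.003],[0,0,0]]
    - [1,[0,0,0],[0,0,0]]
    - [1,[0,0,0],[0,0,0]]

```text
time_s: 26.57
eef_pos: [548.9, 225.0, 39.7]
ee_rot: [0.0, 0.118, 0.993, 0.0]
force: [0.1, -0.7, 0.7]
grip_width: 0.0
grip_force: 0.0
```

>>> servo_tool:
  commands:
    - [1,[0,0,0.001],[0,0,0]]
    - [1,[0,0,0.001],[0,0,0]]
    - [1,[0,0,0.001],[0,0,0]]
    - [1,[0,0,0.001],[0,0,0]]
    - [1,[0,0,0.0005],[0,0,0]]
    - [1,[0,0,0.0005],[0,0,0]]
    - [1,[0,0,0.0005],[0,0,0]]
    - [1,[0,0,0],[0,0,0]]

```text
time_s: 27.23
eef_pos: [548.6, 224.9, 34.6]
ee_rot: [0.0, 0.118, 0.993, 0.0]
force: [-2.9, -0.9, 7.6]
grip_width: -0.001
grip_force: 3.6
```

>>> servo_tool:
  commands:
    - [1,[0,0,0.0005],[0,0,0]]
    - [1,[0,0,0.0005],[0,0,0]]
    - [1,[0,0,0.0005],[0,0,0]]
    - [1,[0,0,0.0005],[0,0,0]]
    - [1,[0,0,0.0005],[0,0,0]]
    - [1,[0,0,0.0005],[0,0,0]]
    - [1,[0,0,0],[0,0,0]]

```text
time_s: 27.82
eef_pos: [548.0, 225.0, 31.8]
ee_rot: [-0.0, 0.118, 0.993, -0.0]
force: [-6.5, -1.7, 11.8]
grip_width: -0.001
grip_force: 5.7
```

>>> servo_tool:
  commands:
    - [1,[0,0,0.0005],[0,0,0]]
    - [1,[0,0,0.0005],[0,0,0]]
    - [1,[0,0,0],[0,0,0]]
    - [1,[0,0,0],[0,0,0]]

```text
time_s: 28.15
eef_pos: [548.0, 225.0, 31.8]
ee_rot: [-0.0, 0.118, 0.993, -0.0]
force: [-10.2, -1.8, 18.8]
grip_width: -0.002
grip_force: 9.6
```

The middle blank is flush at the expected 31.8 with 19 N. Next is the short blank, gripped harder and placed further from the stop.

>>> servo_tool:
  commands:
    - [1,[0,0,-0.02],[0,0,0]]
    - [1,[0,0,-0.03],[0,0,-0.8]]
    - [-1,[0,0,-0.004],[0,0,-0.8]]
    - [-1,[0,0,0],[0,0,-0.8]]
    - [-1,[0,0,0],[0,0,-0.8]]
    - [-1,[0.01,-0.038,0],[0,0,0]]
    - [-1,[0.011,-0.039,0],[0,0,0]]
    - [-1,[0.011,-0.039,0],[0,0,0]]
    - [-1,[0.011,-0.039,0],[0,0,0]]
    - [-1,[0.01,-0.039,0],[0,0,0]]

```text
time_s: 28.98
eef_pos: [514.0, 25.0, 83.9]
ee_rot: [0.0, -0.05, 0.999, -0.0]
force: [0.7, -0.3, -0.2]
grip_width: 1.0
grip_force: 0.0
```

>>> servo_tool:
  commands:
    - [-1,[0.01,-0.036,0],[0,0,0]]
    - [-1,[0,0,0.02],[0,0,0]]
    - [-1,[0,0,0],[0,0,0]]
    - [-1,[0,0,0],[0,0,0]]

```text
time_s: 29.32
eef_pos: [507.8, -9.9, 63.5]
ee_rot: [-0.001, -0.049, 0.999, 0.0]
force: [0.6, 0.1, 0.9]
grip_width: 1.0
grip_force: 0.0
```

```bash
python3 - <<'E'
from h import *
from rig import *
go(507.6,-10.3,-24,95.5)
c=capture("side"); prof(c,40,84)
c=capture("top"); print(blob(c,(195,180,275,300),(60,72)),blob(c,(195,180,275,300),(40,54)));print(blob(c,(305,235,352,305),(26,45)))
E
```

```text
t 29.32 pos [507.8  -9.9  63.5] yaw 95.63 zaxis [-0.002  0.001 -1.   ] F [0.6 0.1 0.9] w 1.0
turn az units 0.021 shift m [ 0.0001 -0.0005  0.0875]
-150 36 [46.7 48.7 50.1]
-140 67 [46.8 48.3 50.6]
-130 92 [47.8 51.5 64.3]
-120 67 [64.3 66.6 68.3]
-110 74 [64.8 66.4 68.6]
-100 74 [64.8 66.5 68.1]
-90 66 [65.6 66.9 68.3]
-80 66 [64.6 66.2 68.1]
-70 75 [64.5 66.5 68.6]
-60 67 [65.7 67.4 68.6]
-50 67 [65.7 67.1 69.2]
-40 68 [65.6 66.9 68.8]
-30 63 [65.2 66.6 68.6]
-20 65 [65.8 67.1 68.5]
-10 67 [65.  67.6 69.2]
0 14 [54.4 63.2 64.4]
{'c': (589.8, 214.5), 'size': (124.8, 49.5), 'a': -13.7, 'z': 65.9, 'n': 1115, 'hsv': array([ 15., 132., 203.]), 'mean': array([589.3093 , 214.61057], dtype=float32)} {'c': (518.8, 230.9), 'size': (48.7, 21.6), 'a': 76.3, 'z': 47.7, 'n': 193, 'hsv': array([ 15., 132., 202.]), 'mean': array([518.8231 , 230.89949], dtype=float32)}
{'c': (490.2, -33.1), 'size': (0.0, 0.0), 'a': 0.0, 'z': 33.2, 'n': 1, 'hsv': array([ 15., 116., 170.]), 'mean': array([490.1579  , -33.144573], dtype=float32)}
```

The middle blank is flat: its top is 66 to 67 mm all along, with its centre at (589.8,214.5). Gripping the short one.

>>> servo_tool:
  commands:
    - [-1,[0,-0.0005,0.02],[0,0,0]]
    - [-1,[0,0,0.025],[0,0,0]]
    - [-1,[0,0,0.022],[0,0,0]]
    - [-1,[0,0,0.013],[0,0,0]]
    - [-1,[0,0,0.0075],[0,0,0]]
    - [-1,[0,0,0],[0,0,0]]
    - [-1,[0,0,0],[0,0,0]]

```text
time_s: 30.0
eef_pos: [508.8, -10.1, -23.0]
ee_rot: [0.0, -0.05, 0.999, -0.0]
force: [-0.3, -0.2, 0.6]
grip_width: 0.997
grip_force: 0.0
```

>>> servo_tool:
  commands:
    - [1,[0,0,0],[0,0,0]]
    - [1,[0,0,0],[0,0,0]]
    - [1,[0,0,0],[0,0,0]]
    - [1,[0,0,0],[0,0,0]]
    - [1,[0,0,0],[0,0,0]]
    - [1,[0,0,0],[0,0,0]]
  squeeze: 80

```text
time_s: 30.5
eef_pos: [509.0, -10.7, -22.5]
ee_rot: [0.001, -0.049, 0.999, -0.0]
force: [-2.0, 0.9, 7.6]
grip_width: 0.566
grip_force: 83.3
```

>>> servo_tool:
  commands:
    - [1,[0,0,-0.008],[0,0,0]]
    - [1,[0,0,-0.025],[0,0,0]]
    - [1,[0,0,-0.04],[0,0,0]]
    - [1,[0,0,-0.02],[0,0,0]]
    - [1,[0,0,-0.012],[0,0,0.8]]
    - [1,[0,0,0],[0,0,0.8]]
    - [1,[0,0,0],[0,0,0.8]]
    - [1,[0,0,0],[0,0,0.8]]
    - [1,[0,0,0],[0,0,0]]

```text
time_s: 31.25
eef_pos: [508.2, -10.5, 81.9]
ee_rot: [0.0, 0.119, 0.993, -0.0]
force: [-0.0, -0.5, -0.7]
grip_width: 0.567
grip_force: 82.6
```

```bash
python3 - <<'E'
from h import *
go(601.9,211.6,80,76.3)
E
```

```text
t 31.25 pos [508.2 -10.5  81.9] yaw 76.29 zaxis [ 0.001 -0.    -1.   ] F [-0.  -0.5 -0.7] w 0.567
turn az units -0.001 shift m [-0.0384  0.238   0.002 ]
```

>>> servo_tool:
  commands:
    - [1,[-0.006,0.034,0],[0,0,0]]
    - [1,[-0.0065,0.0395,0],[0,0,0]]
    - [1,[-0.0065,0.0395,0],[0,0,0]]
    - [1,[-0.0065,0.0395,0],[0,0,0]]
    - [1,[-0.0065,0.0395,0],[0,0,0]]
    - [1,[-0.0065,0.034,0],[0,0,0]]
    - [1,[0,0.012,0],[0,0,0]]
    - [1,[0,0,0.01],[0,0,0]]
    - [1,[0,0,0],[0,0,0]]
    - [1,[0,0,0],[0,0,0]]

```text
time_s: 32.08
eef_pos: [600.7, 210.5, 70.6]
ee_rot: [-0.001, 0.118, 0.993, -0.0]
force: [0.1, -0.2, -1.2]
grip_width: 0.569
grip_force: 82.7
```

```bash
python3 - <<'E'
from h import *
from rig import *
go(601.9,211.6,45,76.3)
c=capture("side"); prof(c,85,150)
Q=cloud(c).reshape(-1,3); u=np.array([.972,-.2334]);v=np.array([.2334,.972]); r=Q[:,:2]-np.array([654.9,200.2]); d=r@u;l=r@v
m=(d<-70)&(d>-150)&(abs(l)<35)&(Q[:,2]>110)&(Q[:,2]<140)
print(np.percentile(d[m],[.5,1,2,5]).round(1),np.percentile(l[m],[1,2,50,98,99]).round(1),np.median(Q[m,2]))
E
```

```text
t 32.08 pos [600.7 210.5  70.6] yaw 76.46 zaxis [-0.002 -0.001 -1.   ] F [ 0.1 -0.2 -1.2] w 0.569
turn az units 0.027 shift m [-0.001   0.0014  0.0256]
-150 0 
-140 0 
-130 0 
-120 0 
-110 6 [116.4 118.8 127.6]
-100 88 [125.4 127.4 129.1]
-90 75 [126.  127.4 129.4]
-80 74 [125.8 127.6 128.7]
-70 75 [125.5 126.7 128.6]
-60 22 [125.5 127.3 128.5]
-50 0 
-40 0 
-30 0 
-20 0 
-10 10 [126.  126.5 128.4]
0 0 
[-106.2 -105.9 -105.5 -105.1] [-26.4 -25.7   2.2  24.4  25.1] 126.55998986104555
```

>>> servo_tool:
  commands:
    - [1,[-0.002,0.001,0.01],[0,0,0]]
    - [1,[0,0,0.01],[0,0,0]]
    - [1,[0,0,0.006],[0,0,0]]
    - [1,[0,0,0.003],[0,0,0]]
    - [1,[0,0,0.001],[0,0,0]]
    - [1,[0,0,0],[0,0,0]]
    - [1,[0,0,0],[0,0,0]]

```text
time_s: 32.72
eef_pos: [603.8, 212.3, 41.6]
ee_rot: [0.0, 0.118, 0.993, 0.0]
force: [-0.1, -0.7, -0.1]
grip_width: 0.565
grip_force: 82.7
```

>>> servo_tool:
  commands:
    - [1,[0,0,0.001],[0,0,0]]
    - [1,[0,0,0.001],[0,0,0]]
    - [1,[0,0,0.001],[0,0,0]]
    - [1,[0,0,0],[0,0,0]]
    - [1,[0,0,0],[0,0,0]]

```text
time_s: 33.13
eef_pos: [603.6, 212.3, 38.3]
ee_rot: [-0.0, 0.118, 0.993, 0.0]
force: [-0.3, 0.6, -0.9]
grip_width: 0.564
grip_force: 82.7
```

>>> servo_tool:
  commands:
    - [1,[0,0,0.0005],[0,0,0]]
    - [1,[0,0,0.0005],[0,0,0]]
    - [1,[0,0,0.0005],[0,0,0]]
    - [1,[0,0,0],[0,0,0]]

```text
time_s: 33.47
eef_pos: [603.5, 212.3, 36.7]
ee_rot: [-0.0, 0.118, 0.993, -0.0]
force: [0.1, -0.2, 0.3]
grip_width: 0.569
grip_force: 82.7
```

>>> servo_tool:
  commands:
    - [1,[0,0,0.0005],[0,0,0]]
    - [1,[0,0,0.0005],[0,0,0]]
    - [1,[0,0,0.0005],[0,0,0]]
    - [1,[0,0,0],[0,0,0]]

```text
time_s: 33.8
eef_pos: [603.5, 212.3, 35.2]
ee_rot: [-0.0, 0.118, 0.993, -0.0]
force: [-0.8, -0.4, -1.0]
grip_width: 0.568
grip_force: 82.7
```

>>> servo_tool:
  commands:
    - [1,[0,0,0.0005],[0,0,0]]
    - [1,[0,0,0.0005],[0,0,0]]
    - [1,[0,0,0],[0,0,0]]

```text
time_s: 34.05
eef_pos: [603.7, 212.3, 34.6]
ee_rot: [0.0, 0.118, 0.993, 0.0]
force: [-1.2, -0.1, 1.2]
grip_width: 0.57
grip_force: 83.1
```

Contact. Releasing, rising, shutting and measuring.

>>> servo_tool:
  commands:
    - [-1,[0,0,0],[0,0,0]]
    - [-1,[0,0,0],[0,0,0]]
    - [-1,[0,0,0],[0,0,0]]
    - [-1,[0,0,0],[0,0,0]]
    - [-1,[0,0,-0.02],[0,0,0]]
    - [-1,[0,0,-0.035],[0,0,0]]
    - [1,[0,0,0],[0,0,0]]
    - [1,[0,0,0],[0,0,0]]
    - [1,[0,0,0],[0,0,0]]
    - [1,[0,0,0],[0,0,0]]

```text
time_s: 34.88
eef_pos: [603.0, 212.2, 88.1]
ee_rot: [-0.001, 0.118, 0.993, -0.0]
force: [0.2, -0.0, -0.8]
grip_width: 0.451
grip_force: 0.0
```

```bash
python3 - <<'E'
from h import *
from rig import *
c=capture("side"); prof(c,60,105)
Q=cloud(c).reshape(-1,3); u=np.array([.972,-.2334]);v=np.array([.2334,.972]); r=Q[:,:2]-np.array([654.9,200.2]); d=r@u;l=r@v
m=(d<-5)&(d>-150)&(abs(l)<35)&(Q[:,2]>83)&(Q[:,2]<100)
print(np.percentile(d[m],[.5,1,2,98,99]).round(1),np.percentile(l[m],[1,2,50,98,99]).round(1),np.median(Q[m,2]))
go(*(np.array([654.9,200.2])+(-54+33)*u-1.5*v),62,76.4)
E
```

```text
-150 0 
-140 0 
-130 25 [64.5 66.9 67.8]
-120 71 [64.8 66.3 67.8]
-110 69 [65.4 66.7 67.8]
-100 95 [67.9 89.1 91.6]
-90 71 [89.9 91.6 92.7]
-80 68 [90.2 91.5 92.9]
-70 71 [90.  91.1 92.7]
-60 68 [90.2 92.2 93. ]
-50 45 [89.6 90.1 91.6]
-40 26 [89.3 91.1 92.2]
-30 27 [89.  90.7 92.5]
-20 38 [90.3 91.9 93.3]
-10 35 [90.5 91.8 93.5]
0 3 [77.1 89.3 89.7]
[-103.9 -103.2 -102.7   -8.    -6.5] [-24.  -23.3   8.8  26.6  27.3] 91.09990922469706
t 34.93 pos [603.  212.2  88. ] yaw 76.46 zaxis [-0.002 -0.    -1.   ] F [-0.2  1.2 -0.3] w 0.362
turn az units 0.009 shift m [-0.0324 -0.001   0.026 ]
```

>>> servo_tool:
  commands:
    - [1,[-0.0165,-0.001,0],[0,0,0]]
    - [1,[-0.0165,0,0],[0,0,0]]
    - [1,[0,0,0.012],[0,0,0]]
    - [1,[0,0,0.01],[0,0,0]]
    - [1,[0,0,0.005],[0,0,0]]
    - [1,[0,0,0.001],[0,0,0]]
    - [1,[0,0,0],[0,0,0]]
    - [1,[0,0,0],[0,0,0]]

```text
time_s: 35.6
eef_pos: [635.2, 203.9, 61.6]
ee_rot: [0.0, 0.118, 0.993, 0.0]
force: [1.0, 0.1, 0.2]
grip_width: -0.0
grip_force: 0.0
```

>>> servo_tool:
  commands:
    - [1,[0,0,0.001],[0,0,0]]
    - [1,[0,0,0.001],[0,0,0]]
    - [1,[0,0,0.001],[0,0,0]]
    - [1,[0,0,0.0005],[0,0,0]]
    - [1,[0,0,0.0005],[0,0,0]]
    - [1,[0,0,0.0005],[0,0,0]]
    - [1,[0,0,0.0005],[0,0,0]]
    - [1,[0,0,0],[0,0,0]]

```text
time_s: 36.27
eef_pos: [635.7, 203.6, 56.9]
ee_rot: [0.0, 0.118, 0.993, 0.0]
force: [-0.7, -0.1, 4.0]
grip_width: 0.004
grip_force: 2.3
```

>>> servo_tool:
  commands:
    - [1,[0,0,0.0005],[0,0,0]]
    - [1,[0,0,0.0005],[0,0,0]]
    - [1,[0,0,0.0005],[0,0,0]]
    - [1,[0,0,0.0005],[0,0,0]]
    - [1,[0,0,0.0005],[0,0,0]]
    - [1,[0,0,0],[0,0,0]]

```text
time_s: 36.77
eef_pos: [636.3, 203.5, 55.2]
ee_rot: [0.001, 0.118, 0.993, 0.0]
force: [-0.2, -1.0, 8.9]
grip_width: 0.002
grip_force: 4.1
```

>>> servo_tool:
  commands:
    - [1,[0,0,0.0005],[0,0,0]]
    - [1,[0,0,0.0005],[0,0,0]]
    - [1,[0,0,0.0005],[0,0,0]]
    - [1,[0,0,0.0005],[0,0,0]]
    - [1,[0,0,0.0005],[0,0,0]]
    - [1,[0,0,0.0005],[0,0,0]]
    - [1,[0,0,0],[0,0,0]]

```text
time_s: 37.35
eef_pos: [637.0, 203.4, 52.7]
ee_rot: [0.002, 0.118, 0.993, 0.0]
force: [1.6, -2.3, 9.9]
grip_width: 0.001
grip_force: 4.7
```

>>> servo_tool:
  commands:
    - [1,[0,0,0.0005],[0,0,0]]
    - [1,[0,0,0.0005],[0,0,0]]
    - [1,[0,0,0.0005],[0,0,0]]
    - [1,[0,0,0],[0,0,0]]

```text
time_s: 37.68
eef_pos: [637.4, 203.3, 51.4]
ee_rot: [0.003, 0.118, 0.993, 0.0]
force: [3.3, -2.0, 9.8]
grip_width: 0.001
grip_force: 5.0
```

>>> servo_tool:
  commands:
    - [1,[0,0,0.0005],[0,0,0]]
    - [1,[0,0,0.0005],[0,0,0]]
    - [1,[0,0,0],[0,0,0]]

```text
time_s: 37.93
eef_pos: [637.5, 203.3, 51.2]
ee_rot: [0.003, 0.118, 0.993, 0.0]
force: [0.8, -3.2, 14.3]
grip_width: 0.002
grip_force: 7.4
```

>>> servo_tool:
  commands:
    - [1,[0,0,-0.006],[0,0,0]]
    - [1,[0,0,-0.009],[0,0,0]]
    - [1,[0.033,0,0],[0,0,0]]
    - [1,[0.035,0,0],[0,0,0]]
    - [1,[0,0,0],[0,0,0]]
    - [1,[0,0,0.003],[0,0,0]]
    - [1,[0,0,0],[0,0,0]]
    - [1,[0,0,0],[0,0,0]]

```text
time_s: 38.6
eef_pos: [570.2, 219.3, 60.3]
ee_rot: [0.0, 0.118, 0.993, 0.0]
force: [0.5, 0.7, 0.4]
grip_width: -0.006
grip_force: 0.0
```

>>> servo_tool:
  commands:
    - [1,[0,0,0.001],[0,0,0]]
    - [1,[0,0,0.001],[0,0,0]]
    - [1,[0,0,0.0005],[0,0,0]]
    - [1,[0,0,0.0005],[0,0,0]]
    - [1,[0,0,0.0005],[0,0,0]]
    - [1,[0,0,0.0005],[0,0,0]]
    - [1,[0,0,0.0005],[0,0,0]]
    - [1,[0,0,0.0005],[0,0,0]]
    - [1,[0,0,0],[0,0,0]]

```text
time_s: 39.35
eef_pos: [569.4, 219.6, 56.1]
ee_rot: [0.0, 0.118, 0.993, 0.0]
force: [-3.1, 0.0, 6.9]
grip_width: -0.003
grip_force: 3.2
```

>>> servo_tool:
  commands:
    - [1,[0,0,0.0005],[0,0,0]]
    - [1,[0,0,0.0005],[0,0,0]]
    - [1,[0,0,0.0005],[0,0,0]]
    - [1,[0,0,0.0005],[0,0,0]]
    - [1,[0,0,0.0005],[0,0,0]]
    - [1,[0,0,0.0005],[0,0,0]]
    - [1,[0,0,0.0005],[0,0,0]]
    - [1,[0,0,0.0005],[0,0,0]]
    - [1,[0,0,0.0005],[0,0,0]]
    - [1,[0,0,0],[0,0,0]]

```text
time_s: 40.18
eef_pos: [568.9, 219.8, 51.4]
ee_rot: [-0.0, 0.118, 0.993, 0.0]
force: [-4.9, -0.4, 6.3]
grip_width: -0.001
grip_force: 3.3
```

>>> servo_tool:
  commands:
    - [1,[0,0,0.0005],[0,0,0]]
    - [1,[0,0,0.0005],[0,0,0]]
    - [1,[0,0,0.0005],[0,0,0]]
    - [1,[0,0,0],[0,0,0]]

```text
time_s: 40.52
eef_pos: [568.9, 219.8, 50.1]
ee_rot: [-0.0, 0.118, 0.993, 0.0]
force: [-5.4, -0.6, 7.1]
grip_width: 0.002
grip_force: 4.0
```

>>> servo_tool:
  commands:
    - [1,[0,0,0.0005],[0,0,0]]
    - [1,[0,0,0.0005],[0,0,0]]
    - [1,[0,0,0],[0,0,0]]

```text
time_s: 40.77
eef_pos: [568.9, 219.8, 49.9]
ee_rot: [-0.0, 0.118, 0.993, 0.0]
force: [-8.8, -0.9, 13.9]
grip_width: -0.0
grip_force: 7.3
```

>>> servo_tool:
  commands:
    - [1,[0,0,0.0005],[0,0,0]]
    - [1,[0,0,0],[0,0,0]]
    - [1,[0,0,0],[0,0,0]]
    - [1,[0,0,-0.008],[0,0,0]]
    - [1,[0,0,-0.012],[0,0,0]]
    - [1,[0.03,0,-0.03],[0,0,0]]
    - [1,[0.04,0,-0.03],[0,0,0]]
    - [1,[0.04,0,0],[0,0,0]]
    - [1,[0,0,0],[0,0,0]]
    - [1,[0,0,0],[0,0,0]]

```text
time_s: 41.6
eef_pos: [468.4, 244.2, 123.4]
ee_rot: [0.001, 0.117, 0.993, 0.0]
force: [0.2, 0.3, 0.1]
grip_width: -0.002
grip_force: 0.0
```

```bash
python3 - <<'E'
from h import *
from rig import *
c=capture("side"); prof(c,40,105)
c=capture("top"); 
for z in((78,92),(60,72),(40,54)): print(blob(c,(195,180,275,300),z))
print(sense()["eef_pos"],sense()["time_s"])
E
```

```text
-150 36 [46.3 48.4 49.6]
-140 66 [47.  48.3 49.9]
-130 93 [47.5 50.3 63.1]
-120 72 [65.1 66.7 68. ]
-110 69 [65.  66.7 68.4]
-100 89 [67.3 81.2 84.6]
-90 68 [82.9 84.4 85.7]
-80 72 [83.1 84.8 86.5]
-70 67 [83.4 85.1 86.3]
-60 67 [82.6 84.3 86.7]
-50 71 [83.3 84.7 86.6]
-40 73 [83.5 85.3 86.6]
-30 63 [83.5 85.8 87.1]
-20 74 [83.7 85.5 87.5]
-10 63 [83.6 85.6 86.6]
0 15 [82.7 84.7 85.6]
{'c': (603.4, 211.9), 'size': (100.2, 49.5), 'a': -13.6, 'z': 84.4, 'n': 923, 'hsv': array([ 15., 132., 205.]), 'mean': array([603.0045 , 212.06348], dtype=float32)}
{'c': (542.1, 226.1), 'size': (49.3, 28.4), 'a': 77.7, 'z': 65.5, 'n': 237, 'hsv': array([ 15., 132., 201.]), 'mean': array([542.50476, 224.51514], dtype=float32)}
{'c': (517.8, 226.8), 'size': (40.3, 21.5), 'a': 76.3, 'z': 47.7, 'n': 149, 'hsv': array([ 15., 132., 200.]), 'mean': array([518.18445, 225.5671 ], dtype=float32)}
[470.22385636 243.580153   122.77834403] 41.7
```

The short blank's stop end reads about 1 mm higher than its outer end, close to the tilt limit, so I'll press that end again.

>>> servo_tool:
  commands:
    - [1,[-0.034,0,0],[0,0,0]]
    - [1,[-0.034,0,0],[0,0,0]]
    - [1,[-0.034,0,0],[0,0,0]]
    - [1,[-0.034,0,0.015],[0,0,0]]
    - [1,[-0.034,0,0.02],[0,0,0]]
    - [1,[0,0,0.015],[0,0,0]]
    - [1,[0,0,0.01],[0,0,0]]
    - [1,[0,0,0.005],[0,0,0]]
    - [1,[0,0,0],[0,0,0]]
    - [1,[0,0,0],[0,0,0]]

```text
time_s: 42.53
eef_pos: [634.7, 204.2, 58.4]
ee_rot: [0.001, 0.118, 0.993, 0.0]
force: [0.2, 0.4, -0.2]
grip_width: 0.003
grip_force: 0.0
```

```bash
python3 - <<'E'
from h import *
go(635.1,203.4,51,76.4)
E
```

```text
t 42.53 pos [634.7 204.2  58.4] yaw 76.49 zaxis [ 0.001  0.    -1.   ] F [ 0.2  0.4 -0.2] w 0.003
turn az units 0.015 shift m [-0.0005 -0.0007  0.0074]
```

>>> servo_tool:
  commands:
    - [1,[0,0,0.003],[0,0,0]]
    - [1,[0,0,0.002],[0,0,0]]
    - [1,[0,0,0.001],[0,0,0]]
    - [1,[0,0,0.001],[0,0,0]]
    - [1,[0,0,0.0005],[0,0,0]]
    - [1,[0,0,0.0005],[0,0,0]]
    - [1,[0,0,0.0005],[0,0,0]]
    - [1,[0,0,0],[0,0,0]]
    - [1,[0,0,0],[0,0,0]]

```text
time_s: 43.28
eef_pos: [635.1, 203.9, 50.2]
ee_rot: [0.001, 0.118, 0.993, 0.0]
force: [-2.2, -0.4, 7.1]
grip_width: -0.001
grip_force: 3.6
```

>>> servo_tool:
  commands:
    - [1,[0,0,0.0005],[0,0,0]]
    - [1,[0,0,0.0005],[0,0,0]]
    - [1,[0,0,0],[0,0,0]]
    - [1,[0,0,0],[0,0,0]]

```text
time_s: 43.62
eef_pos: [635.1, 204.0, 49.8]
ee_rot: [0.001, 0.118, 0.993, 0.0]
force: [-4.2, -1.2, 11.0]
grip_width: -0.001
grip_force: 5.4
```

>>> servo_tool:
  commands:
    - [1,[0,0,0.0005],[0,0,0]]
    - [1,[0,0,0.0005],[0,0,0]]
    - [1,[0,0,0.0005],[0,0,0]]
    - [1,[0,0,0],[0,0,0]]
    - [1,[0,0,0],[0,0,0]]

```text
time_s: 44.03
eef_pos: [635.3, 203.9, 49.7]
ee_rot: [0.001, 0.118, 0.993, 0.0]
force: [-7.7, -1.1, 19.4]
grip_width: 0.001
grip_force: 9.8
```

>>> servo_tool:
  commands:
    - [1,[0,0,-0.008],[0,0,0]]
    - [1,[0,0,-0.012],[0,0,0]]
    - [1,[0.03,0,-0.03],[0,0,0]]
    - [1,[0.04,0,-0.03],[0,0,0]]
    - [1,[0.04,0,0],[0,0,0]]
    - [1,[0.04,0,0],[0,0,0]]
    - [1,[0.03,0,0],[0,0,0]]
    - [1,[0,0,0],[0,0,0]]
    - [1,[0,0,0],[0,0,0]]

```text
time_s: 44.78
eef_pos: [466.2, 244.8, 121.9]
ee_rot: [0.001, 0.117, 0.993, 0.0]
force: [0.2, 0.1, -0.2]
grip_width: 0.002
grip_force: 0.0
```

```bash
python3 - <<'E'
from h import *
from rig import *
c=capture("side"); Q=cloud(c).reshape(-1,3); u=np.array([.972,-.2334]);v=np.array([.2334,.972]); r=Q[:,:2]-np.array([654.9,200.2]); d=r@u;l=r@v
for a,b,z in((-98,-8,84),(-126,-108,66),(-148,-133,48)):
    m=(d>a)&(d<b)&(abs(l)<20)&(abs(Q[:,2]-z)<5); print(z,m.sum(),np.polyfit(d[m],Q[m,2],1),np.median(Q[m,2]))
c=capture("top"); 
for z in((78,92),(67,77)): print(blob(c,(195,180,275,300),z))
print(sense()["eef_pos"],sense()["time_s"])
E
```

```text
84 542 [-7.74073722e-04  8.43481218e+01] 84.29942146258384
66 108 [-3.11965626e-02  6.26812312e+01] 66.48137912061247
48 84 [-3.13459239e-02  4.40970619e+01] 48.63547700091806
{'c': (603.5, 211.9), 'size': (100.3, 49.8), 'a': -13.8, 'z': 83.8, 'n': 919, 'hsv': array([ 15., 132., 205.]), 'mean': array([603.29095, 212.02948], dtype=float32)}
{'c': (662.8, 198.4), 'size': (54.4, 16.7), 'a': 76.0, 'z': 74.9, 'n': 126, 'hsv': array([  8. ,  22.5, 219. ]), 'mean': array([662.8351 , 198.20515], dtype=float32)}
[467.726212   244.19199788 121.30458769] 44.8833
```

```bash
python3 -c "
from rig import *
print(finish_job())"
```

```text
the job is handed in; nothing more can be done
None
```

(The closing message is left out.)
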